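Clamp a freshly glued knife lightly in the spring press

ROBOT

A 7-joint arm with a two-finger parallel gripper is mounted at the origin on the work surface. World frame = base frame: x ahead of the robot, y to its left, z up, the work surface at z = 0. Lengths are in m, angles in rad, forces in N, time in s.
With the tool pointing down it reaches from about 0.4 to 0.875 m from the base axis. Payload 6.5 kg.
Tool frame: the origin (TCP) lies at the very end of the fingers, on their centre line; the grasp point (between the pads) lies 19 mm behind it; z points along the fingers, y is the line along which they close (so a half turn about z gives the same grasp; the last joint's range is limited). The gripper opens to 88 mm and grips with 3 to 60 N. Pads are 18 mm wide; open, the fingers measure 123 mm over their backs; the gripper's body (75 mm by 187 mm) begins 45 mm behind the grasp point.
Start: joints at [-1.321, 0.536, -0.004, 1.538, 0.003, 1.067, -0.071], TCP at [0.202, 0.618, 0.239] pointing down, gripper open.
Joint ranges: [-2.7, 2.7], [-0.37, 2.16], [-1.27, 1.26], [0.24, 2.4], [-1.31, 4.45], [0.19, 1.91], [-2.76, 2.76]. Speed limits (rad/s): [2.39, 2.39, 3.14, 3.14, 3.14, 3.14, 3.14].

INTERFACE

Orientations are given as a rotation vector (axis times angle).
In Python, from plant import manip gives the robot as it stands.
- The arm moves only by the tool servo_tool, never from a script. Its argument "moves" is a list of rows, each an object of numbers: "jaw": the opening, from 0 (shut) to 1 (fully open); "dx", "dy", "dz": the shift along the tool's x, y, z in m; "ax", "ay", "az": the turn, a rotation vector about the tool's x, y, z in degrees. A call has 1 to 8 rows; each row is the pose to reach, as a shift and turn from the pose commanded when the call began, along the tool's axes at that moment; what a row does not reach only later rows make up. A row lasts 1/12 s, in which the tool goes at most 41.7 mm and 7.16 degrees, less where a joint would pass 70% of its speed; a pose out of reach is approached as far as the arm can. A call with a gripper value outside its range is refused whole. The fingers move at their own pace and stop on an object; the grip force is fixed at half the most. Time passes only in rows, so rows that repeat a pose let the fingers close. It gives the time, the measured TCP pose, the force, the opening and the grip force at its end, in the units of the state.
- manip.observe(): the state, without advancing time (a new reading comes with each control period).
- manip.capture(name): name is "side" or "top" or "wrist"; returns the picture (400x640x3 uint8, blue, green, red); there is no depth.
- manip.camera_info(name): a dict with "mtx" (3x3 intrinsics, pixels), "dist_coeffs" ([k1, k2, p1, p2, k3] as OpenCV has them; the pictures are not rectified), "extrinsics" (4x4, takes a point from world to camera coordinates). Camera axes: x right, y down, z forward; pixel columns grow to the right and rows downward; lengths in m; the calibration is good to about 2 mm. A picture is of the moment at which its call begins: read the wrist's pose just before it. camera_info takes no time and is no camera call; for the wrist camera it gives the pose at the moment of the call.
- manip.finish_job(): hands the job in; it is judged then, once.
The state is a dict: "clock": time; "joint_positions": joint angles; "joint_velocities": joint speeds; "joint_efforts": joint torques, N m; "ee_pos": TCP position; "tool_rot": TCP orientation; "contact_force": force on the tool from outside, world axes, zero at the start; "moment": the same for the moment, N m; "finger_gap": finger opening in m; "finger_force": force on a finger pad.
Only numpy, scipy, OpenCV 4.12 (cv2) and the standard library are available. Lean on these libraries where they do the work, as an engineer would, in place of code of your own. Each camera call takes 0.05 s, during which the arm holds its last target. There are 200 camera calls.

TASK

The glue under the knife's orange-red handle is still wet: lift that knife out of the rack with a light grip, stand it gently on the sloping ledge of the glue press, its spine flat on the ledge, the middle of its handle between the open leather jaws and the taped blade sticking out at one side, and let go only once it stands square on it. Then crank the handwheel clockwise until the pointer stands on the red mark of the pressure scale, without overtightening, and let go of the crank. Leave the other knives and the things on the bench where they are.

Things in the scene. Friction and masses are not known exactly. Their poses are not given: they have to be found in the camera images.
- knife: The knife to clamp: slab-sided orange-red handle, blade wrapped in blue tape. Stands spine down. Origin: on the spine (underside) at mid-handle; x to the tip, y across, z up. Handle x -52 to 52 mm, 28 high, rough-cut: 15 to 25 mm thick, a different one each time, the blade in its middle. 140 to 235 g, balance at x 22. Grip it with less than 45 N a finger, press it on the ledge with less than 25 N
- blade_grip (a point): Middle of the part of the wrapped blade that is best held: knife x 84 mm, 15 mm above the spine. The wrap is 9 mm thick, 30 mm high from knife x 58 to 123 mm, then 20 mm high to the tip at 147 mm
- rack: Wooden rack with three notches 70 mm apart (y -70, 0, 70 mm), each holding a knife along the rack's x, tips to +x, spines 30 mm above the bench, knife origins at x -30 mm. Its two notched rails, 14 mm thick at x -60 and 85 mm, are 45 mm high; the blades have 2.5 mm play a side. Origin: underside, centre
- press: Wooden stand of the glue press, fixed, 235 x 150 mm. Origin: on the bench, centre; x level, from the crank end (high) to the fixed-jaw end (low), z up
- bed: Bed of the glue press, a hand-cranked slide sloping down at 30 degrees from the crank to the fixed jaw. Origin 70 mm above the press's; x down the slope, y level, z square to the slope. The fixed jaw's leather face is at x 75 mm, y -45 to 45, its top at z 115 mm. The knife's length goes along y, tip to either side, its spine flat on the ledge, so the knife leans 30 degrees towards the fixed jaw
- ledge: Steel ledge before the fixed jaw, sloping with the bed; the knife stands on it. Origin: centre of its top (bed x 58 mm, z 75 mm); 34 mm in bed x (41 to 75), 90 mm in y
- spring_plate: Leather-faced plate, 90 mm wide, bed z 78 to 114 mm, sprung on two pins in front of the moving jaw. It gives 1 mm per 2.5 N: 20 N with the pointer on the red mark, 35 N at the end of the scale; more squeezes the glue out. With joint carriage at 0 and the spring relaxed its origin is the bed's origin and its face is at bed x 9 mm
- pointer (a point): Middle of the black pointer bar carried by the spring plate, on top of the moving jaw. Relaxed it stands at 0 on the scale, 8 mm in front (bed +x) of the red mark; as the plate is squeezed it moves back towards the mark
- red_mark (a point): Middle of the red line of the white pressure scale on top of the moving jaw: black lines every 2 mm from 0 to 14 mm, red line at 8 mm; bed z 116 mm
- crank (a point): Middle of the black revolving handle of the handwheel: 43 mm long, 19 mm thick, lying along the bed's x, 40 mm off the wheel's axis; it spins freely about its own axis. The wheel's disc (100 mm across) begins 24 mm behind this point (bed +x)
- wheel_axis (a point): Point on the wheel's axis (bed x -140, y 0, z 45 mm) in the plane in which crank goes round
- wheel (a joint): Turn of the handwheel (rad), growing clockwise as seen from the crank side (about the bed's +x); 0 with the crank at bed +z, 1.57 with it at bed -y. Clockwise closes the press, 16 mm a turn; it stays where it is left. About 2 N at the crank turns it, 1.3 N more at the red mark
- carriage (a joint): Travel of the moving jaw towards the fixed jaw (m) = 0.016 x wheel / 6.283. With the spring relaxed the leather faces are 66 mm minus this travel apart
- black_knife: Bystander: the knife with the black handle; 200 mm long over all, the same shape as knife, in another notch of the rack; leave alone
- white_knife: Bystander: the knife with the bone-white handle; 200 mm long over all, the same shape as knife, in another notch of the rack; leave alone
- spray_bottle: Bystander: the spray bottle; leave alone
- tape_roll: Bystander: the tape roll; leave alone
- glue_cup: Bystander: the glue cup; leave alone
- brush: Bystander: the brush; leave alone
- wax_tin: Bystander: the wax tin; leave alone
- scale_blank: Bystander: the wooden handle blank; leave alone
Things that resemble listed ones, but are neither listed nor needed, are in the scene too. Leave any turquoise look-alike of the knife alone.

How it is judged:
By the outcome, as a careful person would: the job done as asked, in the order asked, and still so for the second after the job is handed in, with the robot touching nothing.
It also fails if it takes over 70 s, if anything falls off the work surface, if the arm or the gripper's body presses on something with over 40 N, if the wrist force passes 120 N, or if a joint passes its speed limit or range.

## Working session

There is one attempt and no reset: what is moved stays moved. The work goes in short steps, Python scripts to look and compute and a tool call to move; the robot and the scene stay as the last step left them, time stands still between calls to the robot, and variables do not carry over. Pictures are saved under pics/ and viewed, at most 10 in all, crops included, and the job is handed in when it is done.

Besides the shell and the picture viewer there is one more tool, called after "Request:" as name([rows], argument=value, ...), one row to a line, values as JSON. servo_tool: Moves the arm, as the interface text tells. Its arguments: {"type":"object","properties":{"moves":{"type":"array"}},"required":["moves"]}

```bash
mkdir -p pics
python3 - <<'E'
from plant import manip
import cv2
s=manip.observe();print({k:s[k] for k in('clock','ee_pos','tool_rot','finger_gap','contact_force')})
for n in('side','top'):
    cv2.imwrite(f'pics/{n}0.png',cv2.resize(manip.capture(n),(800,500),interpolation=cv2.INTER_CUBIC))
    c=manip.camera_info(n);print(n,c['mtx'],c['dist_coeffs'],c['extrinsics'])
E
```

```text
{'clock': 0.0, 'ee_pos': array([0.20167508, 0.61726455, 0.23782017]), 'tool_rot': array([-4.93716631e-01, -3.10243688e+00,  2.75037330e-03]), 'finger_gap': 0.0882645152817267, 'contact_force': array([ 0.12458802, -0.25552393, -0.34049962])}
side [[464.99473478   0.         320.55654798]
 [  0.         464.99473478 198.22855255]
 [  0.           0.           1.        ]] [-0.12672051  0.          0.          0.          0.        ] [[ 0.98022229 -0.19740759 -0.0139468  -0.48151851]
 [-0.14547385 -0.67097966 -0.7270651   0.16600001]
 [ 0.13417015  0.71471431 -0.68642685  1.51161357]
 [ 0.          0.          0.          1.        ]]
top [[452.31999018   0.         319.3467384 ]
 [  0.         452.31999018 195.41677125]
 [  0.           0.           1.        ]] [0.00542721 0.         0.         0.         0.        ] [[ 0.0133282  -0.99947862  0.02940844 -0.06400767]
 [-0.99013259 -0.01729531 -0.13906233  0.51596464]
 [ 0.13949846 -0.0272648  -0.98984686  1.39940363]
 [ 0.          0.          0.          1.        ]]
```

View pics/top0.png

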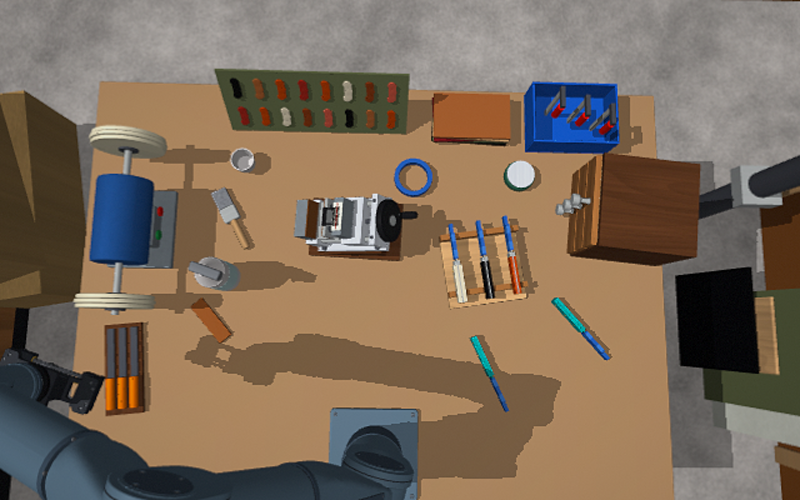

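View pics/side0.png

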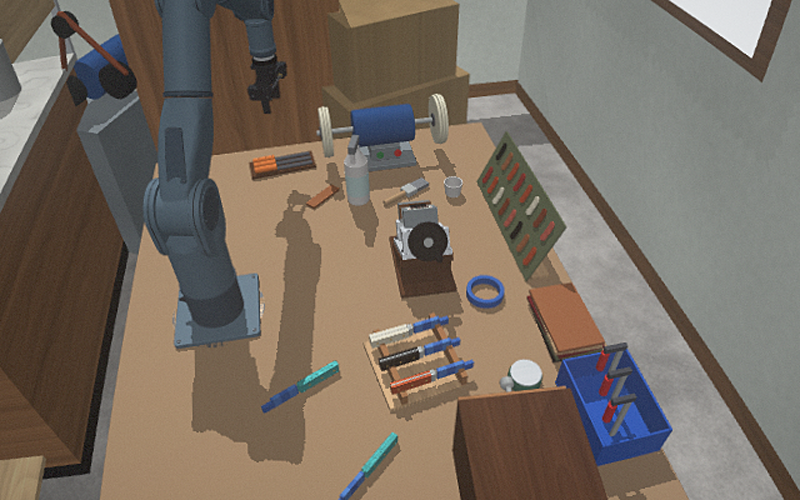

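The top view shows the rack at about (485,265), with the red knife rightmost: handle end (519,293), blade tip (505,217). The press is at about (350,222) with its crank at (410,214) on the right, so bed x runs to world +y. Two turquoise look-alikes lie nearer the robot.

```bash
cat > h.py <<'E'
import numpy as np, cv2
from scipy.spatial.transform import Rotation as R
from plant import manip
def ray(c,px):
    u=cv2.undistortPoints(np.array([[px]],float),c['mtx'],np.array(c['dist_coeffs']))[0,0]
    E=np.array(c['extrinsics']);return -E[:3,:3].T@E[:3,3],E[:3,:3].T@np.r_[u,1]
def atz(c,px,z):
    o,d=ray(c,px);return o+d*(z-o[2])/d[2]
def proj(c,P):
    E=np.array(c['extrinsics']);r,_=cv2.Rodrigues(E[:3,:3])
    return cv2.projectPoints(np.atleast_2d(P).astype(float),r,E[:3,3],c['mtx'],np.array(c['dist_coeffs']))[0][:,0]
def tri(cs,pxs):
    A=np.zeros((3,3));b=np.zeros(3)
    for c,p in zip(cs,pxs):
        o,d=ray(c,p);d/=np.linalg.norm(d);M=np.eye(3)-np.outer(d,d);A+=M;b+=M@o
    return np.linalg.solve(A,b)
def move(P,Rm):   # shift/turn from the measured pose, tool axes: (mm, deg)
    s=manip.observe();R0=R.from_rotvec(s['tool_rot'])
    return np.round(R0.inv().apply(np.array(P)-s['ee_pos'])*1e3,1),np.round(np.degrees((R0.inv()*R.from_matrix(Rm)).as_rotvec()),1)
E
python3 - <<'E'
from h import *
c=manip.camera_info('top');s=manip.camera_info('side')
f=lambda p:np.array(p)*.8
for n,p,z in [('red butt',(519,293),.05),('red tip',(505,217),.05),('white butt',(463,302),.05),('white tip',(452,225),.05)]: print(n,atz(c,f(p),z))
print('crank',tri([c,],[f((410,214))]) if 0 else atz(c,f((410,214)),.2),atz(c,f((330,222)),.15))
print('tip tri',tri([c,s],[f((505,217)),f((472,363))]))
print('stand corners',atz(c,f((310,258)),0),atz(c,f((402,260)),0))
st=manip.observe();print(R.from_rotvec(st['tool_rot']).as_matrix())
w=manip.camera_info('wrist');E=np.array(w['extrinsics']);o=-E[:3,:3].T@E[:3,3]
R0=R.from_rotvec(st['tool_rot']).as_matrix();print('cam in tool',R0.T@(o-st['ee_pos']),'\n',R0.T@E[:3,:3].T,w['mtx'])
E
```

```text
red butt [ 0.39718667 -0.35721614  0.05      ]
red tip [ 0.58993711 -0.3244872   0.05      ]
white butt [ 0.37271132 -0.21656166  0.05      ]
white tip [ 0.56675127 -0.1890431   0.05      ]
crank [ 0.56365615 -0.07518013  0.2       ] [0.5508175  0.10988899 0.15      ]
tip tri [ 0.59218464 -0.32562987  0.04558543]
stand corners [0.4822353  0.17307977 0.        ] [ 0.48098787 -0.06494509  0.        ]
[[-9.50587261e-01  3.10457293e-01 -3.57252672e-04]
 [ 3.10457472e-01  9.50586076e-01 -1.50640468e-03]
 [-1.28074903e-04 -1.54288086e-03 -9.99998802e-01]]
cam in tool [ 8.37424691e-02  1.21026127e-05 -1.45767979e-01] 
 [[-4.40978416e-05 -9.48383440e-01 -3.17125920e-01]
 [ 9.99999926e-01  7.92047343e-05 -3.75921011e-04]
 [ 3.81635136e-04 -3.17125913e-01  9.48383366e-01]] [[336.79874762   0.         319.94770288]
 [  0.         336.79874762 198.60881321]
 [  0.           0.           1.        ]]
```

Request:
servo_tool([
  {"jaw":0.45,"dx":-0.1,"dy":-0.1,"dz":-0.142,"az":60},
  {"jaw":0.45,"dx":-0.2,"dy":-0.2,"dz":-0.142,"az":60},
  {"jaw":0.45,"dx":-0.3,"dy":-0.3,"dz":-0.142,"az":60},
  {"jaw":0.45,"dx":-0.43,"dy":-0.446,"dz":-0.142,"az":60},
  {"jaw":0.45,"dx":-0.43,"dy":-0.446,"dz":-0.142,"az":60},
  {"jaw":0.45,"dx":-0.43,"dy":-0.446,"dz":-0.142,"az":60},
  {"jaw":0.45,"dx":-0.43,"dy":-0.446,"dz":-0.142,"az":60},
  {"jaw":0.45,"dx":-0.43,"dy":-0.446,"dz":-0.142,"az":60},
])

```text
validation failed for argument at $.mo...
```

```bash
cat >> h.py <<'E'
def down(yaw):
    c,s=np.cos(np.radians(yaw)),np.sin(np.radians(yaw));return np.array([[c,s,0],[s,-c,0],[0,0,-1.]])
E
python3 - <<'E'
from h import *
print(manip.observe()['ee_pos'],move([.46,.05,.38],down(2)))
E
```

```text
[0.20170413 0.61734395 0.23794216] (array([-421.7, -459.3, -141.3]), array([-0.000e+00,  1.000e-01,  1.599e+02]))
```

Request:
servo_tool([
  {"jaw":0.45,"dx":-0.43,"dy":-0.446,"dz":-0.142,"ax":0,"ay":0,"az":60},
  {"jaw":0.45,"dx":-0.43,"dy":-0.446,"dz":-0.142,"ax":0,"ay":0,"az":60},
  {"jaw":0.45,"dx":-0.43,"dy":-0.446,"dz":-0.142,"ax":0,"ay":0,"az":60},
  {"jaw":0.45,"dx":-0.43,"dy":-0.446,"dz":-0.142,"ax":0,"ay":0,"az":60},
  {"jaw":0.45,"dx":-0.43,"dy":-0.446,"dz":-0.142,"ax":0,"ay":0,"az":60},
  {"jaw":0.45,"dx":-0.43,"dy":-0.446,"dz":-0.142,"ax":0,"ay":0,"az":60},
  {"jaw":0.45,"dx":-0.43,"dy":-0.446,"dz":-0.142,"ax":0,"ay":0,"az":60},
  {"jaw":0.45,"dx":-0.43,"dy":-0.446,"dz":-0.142,"ax":0,"ay":0,"az":60},
])

```text
clock: 0.77
ee_pos: [0.3439, 0.3234, 0.3134]
tool_rot: [-1.928, -2.48, 0.001]
contact_force: [0.2, 0.7, 0.3]
finger_gap: 0.0401
finger_force: 0.0
```

Request:
servo_tool([
  {"jaw":0.45,"dx":-0.293,"dy":0.045,"dz":-0.067,"ax":0,"ay":0,"az":102},
  {"jaw":0.45,"dx":-0.293,"dy":0.045,"dz":-0.067,"ax":0,"ay":0,"az":102},
  {"jaw":0.45,"dx":-0.293,"dy":0.045,"dz":-0.067,"ax":0,"ay":0,"az":102},
  {"jaw":0.45,"dx":-0.293,"dy":0.045,"dz":-0.067,"ax":0,"ay":0,"az":102},
  {"jaw":0.45,"dx":-0.293,"dy":0.045,"dz":-0.067,"ax":0,"ay":0,"az":102},
  {"jaw":0.45,"dx":-0.293,"dy":0.045,"dz":-0.067,"ax":0,"ay":0,"az":102},
  {"jaw":0.45,"dx":-0.293,"dy":0.045,"dz":-0.067,"ax":0,"ay":0,"az":102},
  {"jaw":0.45,"dx":-0.293,"dy":0.045,"dz":-0.067,"ax":0,"ay":0,"az":102},
])

```text
clock: 1.43
ee_pos: [0.4628, 0.047, 0.3817]
tool_rot: [2.884, 1.24, 0.004]
contact_force: [0.4, -0.5, -0.3]
finger_gap: 0.0395
finger_force: 0.0
```

Run:
```python
from h import *
print(move([.46,.05,.38],down(2)))
```

```text
(array([ 0.2, -4.1,  1.7]), array([ 0.1, -0.1, 44.5]))
```

Request:
servo_tool([
  {"jaw":0.45,"dx":0,"dy":0,"dz":0,"ax":0,"ay":0,"az":44},
  {"jaw":0.45,"dx":0,"dy":0,"dz":0,"ax":0,"ay":0,"az":44},
  {"jaw":0.45,"dx":0,"dy":0,"dz":0,"ax":0,"ay":0,"az":44},
  {"jaw":0.45,"dx":0,"dy":0,"dz":0,"ax":0,"ay":0,"az":44},
  {"jaw":0.45,"dx":0,"dy":0,"dz":0,"ax":0,"ay":0,"az":44},
  {"jaw":0.45,"dx":0,"dy":0,"dz":0,"ax":0,"ay":0,"az":44},
  {"jaw":0.45,"dx":0,"dy":0,"dz":0,"ax":0,"ay":0,"az":44},
  {"jaw":0.45,"dx":0,"dy":0,"dz":0,"ax":0,"ay":0,"az":44},
])

```text
clock: 2.1
ee_pos: [0.4609, 0.0533, 0.38]
tool_rot: [3.14, 0.095, -0.001]
contact_force: [-1.1, -1.0, -0.0]
finger_gap: 0.0399
finger_force: 0.0
```

Run:
```python
from h import *
import pickle
manip.capture('wrist')
c=manip.camera_info('wrist');im=manip.capture('wrist')
pickle.dump(c,open('w1.pkl','wb'));cv2.imwrite('pics/w1raw.png',im)
cv2.imwrite('pics/w1.png',cv2.resize(im,(800,500),interpolation=cv2.INTER_CUBIC));print(manip.observe()['ee_pos'])
```

```text
[0.46092949 0.0533567  0.38008916]
```

View pics/w1.png

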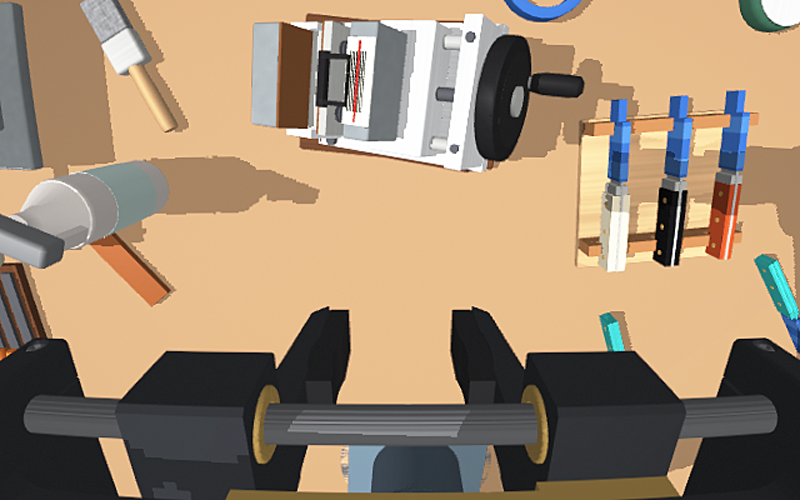

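The wrist view shows the press at (250–580, 10–170): fixed jaw on the left, scale with red mark at (357,80), crank at (557,85). The rack is on the right, with the red knife at (725,180). I'll zoom in on the press.

Run:
```python
import cv2
im=cv2.imread('pics/w1raw.png')
cv2.imwrite('pics/w1c.png',cv2.resize(im[4:144,195:475],None,fx=2.85,fy=2.85,interpolation=cv2.INTER_CUBIC))
```

```text
(no output)
```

View pics/w1c.png

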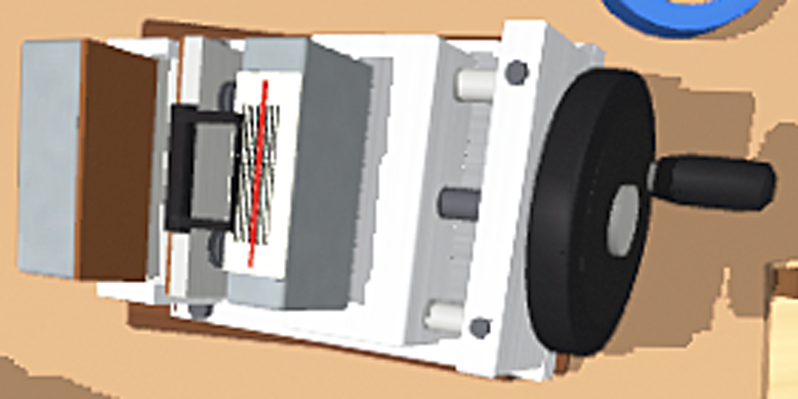

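```bash
cat > press.py <<'E'
from h import *
import pickle
from scipy.optimize import least_squares
t=np.radians(30)
RB=np.array([[np.cos(t),0,np.sin(t)],[0,1,0],[-np.sin(t),0,np.cos(t)]])
def frame(p):
    c,s=np.cos(p[2]),np.sin(p[2]);Z=np.array([[c,-s,0],[s,c,0],[0,0,1]]);return Z@RB,np.array([p[0],p[1],.07])
def bed(p,P): M,o=frame(p);return np.atleast_2d(P)@M.T+o
E
cat > fit.py <<'E'
from press import *
c=pickle.load(open('w1.pkl','rb'))
px=np.array([(88,38),(78,280),(622,222),(715,184),(183,38),(170,298)])/2.85+[195,4]
def pts(p):
    x=.009+p[4];r=.040
    return bed(p,[(.075,-.045,.115),(.075,.045,.115),(-.128,0,.045),(-.140,-r*np.sin(p[3]),.045+r*np.cos(p[3])),(x,-.045,.114),(x,.045,.114)])
W=np.array([1,1,.4,1,1,1])[:,None]
for th in(.3,5.9):
    r=least_squares(lambda p:((proj(c,pts(p))-px)*W).ravel(),[.55,.06,np.pi/2,th,.02]);print(np.round(r.x,4),np.round(r.fun,1),np.degrees(r.x[2]))
p=r.x
print('car turns',p[4]/.016,'theta frac',p[3]/6.283%1)
np.save('p.npy',p);print('red line beds',[np.round(frame(p)[0].T@(atz(c,np.array(q)/2.85+[195,4],.19)-frame(p)[1]),4) for q in[(258,174)]])
# red point with bed z .116
for q in[(258,174),(238,170),(715,184),(660,180),(775,187)]:
    o,d=ray(c,np.array(q)/2.85+[195,4]);M,b=frame(p);oo=M.T@(o-b);dd=M.T@d;print(q,oo+dd*(.116-oo[2])/dd[2], oo+dd*(.045+.04*np.cos(p[3])-oo[2])/dd[2])
E
python3 fit.py
```

```text
[0.553  0.0392 1.4809 0.6115 0.0261] [ 5.9  0.1  2.8  0.3  5.1  3.9 -8.9 -3.5  2.   1.5 -2.2 -0.6] 84.85045854572282
[0.553  0.0392 1.4809 6.8947 0.0261] [ 5.9  0.1  2.8  0.3  5.1  3.9 -8.9 -3.5  2.   1.5 -2.2 -0.6] 84.85052484983788
car turns 1.629884857220726 theta frac 0.09735748594237492
red line beds [array([-0.0139, -0.0023,  0.1306])]
(258, 174) [-0.0033221  -0.00305883  0.116     ] [ 0.02437755 -0.00506331  0.07775124]
(238, 170) [ 0.00542187 -0.00355611  0.116     ] [ 0.03428291 -0.00562665  0.07775124]
(715, 184) [-0.15590731 -0.01709687  0.116     ] [-0.14847426 -0.02096592  0.07775124]
(660, 180) [-0.14067792 -0.01626097  0.116     ] [-0.13122208 -0.02001899  0.07775124]
(775, 187) [-0.17170815 -0.01837681  0.116     ] [-0.16637379 -0.02241585  0.07775124]
```

```bash
sed -i 's/for th in(.3,5.9)/for th in(2.2,2.6+6.2832)/; s/(-.128,0,.045)/(-.119,0,.045)/' fit.py; python3 fit.py
```

```text
[0.5574 0.0435 1.5206 2.6481 0.02  ] [-0.1  0.2  0.3  0.6  0.5  0.1 -0.5 -0.1  0.5 -0.  -0.4 -0.8] 87.12120754043916
[0.5574 0.0435 1.5206 8.9313 0.02  ] [-0.1  0.2  0.3  0.6  0.5  0.1 -0.5 -0.1  0.5 -0.  -0.4 -0.8] 87.12120771631174
car turns 1.2512623434232484 theta frac 0.4215058340643718
red line beds [array([-0.0179, -0.0002,  0.1282])]
(258, 174) [-0.00906117 -0.00092125  0.116     ] [ 0.0675853  -0.00701254  0.00977197]
(238, 170) [-0.00041974 -0.00171093  0.116     ] [ 0.079437   -0.0080956   0.00977197]
(715, 184) [-0.16083978 -0.00962168  0.116     ] [-0.14057872 -0.01894517  0.00977197]
(660, 180) [-0.14572352 -0.00931275  0.116     ] [-0.1198468  -0.01852148  0.00977197]
(775, 187) [-0.17653712 -0.01035011  0.116     ] [-0.16210759 -0.0199442   0.00977197]
```

The fit is good to under a pixel: press yaw about 87°, crank in its lower position (θ≈152°+1 turn), jaw gap about 43 mm. Next I fly over the rack.

Request:
servo_tool([
  {"jaw":0.45,"dx":0.005,"dy":0.39,"dz":0.12,"ax":0,"ay":0,"az":-6},
  {"jaw":0.45,"dx":0.005,"dy":0.39,"dz":0.12,"ax":0,"ay":0,"az":-6},
  {"jaw":0.45,"dx":0.005,"dy":0.39,"dz":0.12,"ax":0,"ay":0,"az":-6},
  {"jaw":0.45,"dx":0.005,"dy":0.39,"dz":0.12,"ax":0,"ay":0,"az":-6},
  {"jaw":0.45,"dx":0.005,"dy":0.39,"dz":0.12,"ax":0,"ay":0,"az":-6},
  {"jaw":0.45,"dx":0.005,"dy":0.39,"dz":0.12,"ax":0,"ay":0,"az":-6},
  {"jaw":0.45,"dx":0.005,"dy":0.39,"dz":0.12,"ax":0,"ay":0,"az":-6},
  {"jaw":0.45,"dx":0.005,"dy":0.39,"dz":0.12,"ax":0,"ay":0,"az":-6},
])

```text
clock: 2.87
ee_pos: [0.4833, -0.2625, 0.2825]
tool_rot: [-3.131, -0.261, -0.0]
contact_force: [1.0, 1.0, 0.2]
finger_gap: 0.0397
finger_force: 0.0
```

Request:
servo_tool([
  {"jaw":0.45,"dx":0,"dy":0.02,"dz":0.005,"ax":0,"ay":0,"az":0},
  {"jaw":0.45,"dx":0,"dy":0.02,"dz":0.005,"ax":0,"ay":0,"az":0},
  {"jaw":0.45,"dx":0,"dy":0.02,"dz":0.005,"ax":0,"ay":0,"az":0},
  {"jaw":0.45,"dx":0,"dy":0.02,"dz":0.005,"ax":0,"ay":0,"az":0},
])

```text
clock: 3.2
ee_pos: [0.4869, -0.2794, 0.2783]
tool_rot: [-3.13, -0.259, 0.0]
contact_force: [-0.7, 0.1, -0.5]
finger_gap: 0.0394
finger_force: 0.0
```

Run:
```python
from h import *
import pickle
c=manip.camera_info('wrist');im=manip.capture('wrist');print(manip.observe()['ee_pos'])
pickle.dump(c,open('w2.pkl','wb'));cv2.imwrite('pics/w2raw.png',im)
P=proj(c,np.array([[.397,-.357,.05],[.59,-.3245,.05]]));print(P)
u=P.mean(0).astype(int);x0=max(0,u[0]-130);y0=max(0,u[1]-110);print(x0,y0)
cv2.imwrite('pics/w2c.png',cv2.resize(im[y0:y0+200,x0:x0+266],None,fx=3,fy=3,interpolation=cv2.INTER_CUBIC))
```

```text
[ 0.48713001 -0.2788963   0.27848948]
[[370.71852884 243.22555109]
 [378.80925335  74.61499916]]
244 48
```

View pics/w2c.png

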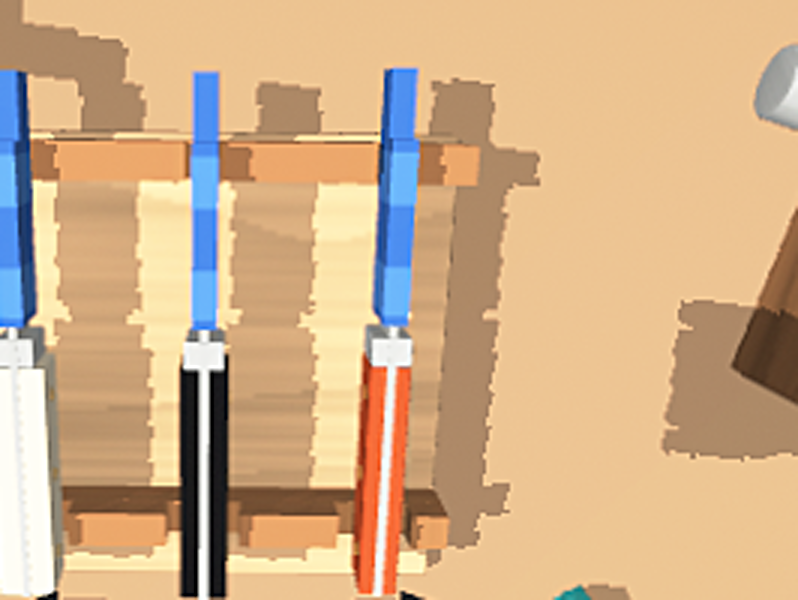

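The crop shows the red knife: tang line from (397,370) to (379,590), tape starting at (393,325), tip edge at (417,69). The handle is thin, roughly 15 mm.

Run:
```python
from h import *
import pickle
c=pickle.load(open('w2.pkl','rb'));f=lambda p:np.array(p)/3+[244,48]
A=atz(c,f((396,370)),.058);B=atz(c,f((379,590)),.058);T=atz(c,f((417,69)),.05);S=atz(c,f((394,325)),.060);S2=atz(c,f((408,320)),.060);H=atz(c,f((389,365)),.058)
BA=atz(c,f((205,365)),.058);BB=atz(c,f((203,590)),.058)
print(A,B,T,S,S2,H)
yaw=np.arctan2(*(A-B)[[1,0]]);yb=np.arctan2(*(BA-BB)[[1,0]]);print(np.degrees([yaw,yb]))
y=np.radians(9.4)
for yy in(yaw,y):
  u=np.array([np.cos(yy),np.sin(yy),0]);v=np.array([-u[1],u[0],0])
  print([np.round([(q-S)@u+.058,(q-S)@v],4) for q in(A,B,T,S2,H,BA,BB)])
  for l,r in(((374,430),(403,430)),((362,400),(408,400)),((358,560),(400,560)),((377,300),(409,300))): 
    a=atz(c,f(l),.03),atz(c,f(l),.058),atz(c,f(r),.058);print([round((q-S)@v*1e3,1) for q in a])
```

```text
[ 0.48852015 -0.34205973  0.058     ] [ 0.39869466 -0.35499738  0.058     ] [ 0.59433003 -0.32809644  0.05      ] [ 0.50538016 -0.33729611  0.06      ] [ 0.50805219 -0.34196302  0.06      ] [ 0.48995635 -0.33907036  0.058     ]
[8.19600518 8.53246139]
[array([ 0.0406, -0.0023]), array([-0.0501, -0.0023]), array([ 0.1474, -0.0036]), array([ 0.06 , -0.005]), array([0.0425, 0.0004]), array([0.0409, 0.0689]), array([-0.0516,  0.0684])]
[np.float64(-0.1), np.float64(4.3), np.float64(-6.7)]
[np.float64(5.7), np.float64(9.7), np.float64(-7.7)]
[np.float64(2.8), np.float64(7.0), np.float64(-9.7)]
[np.float64(2.3), np.float64(6.5), np.float64(-5.2)]
[array([ 0.0406, -0.0019]), array([-0.0501, -0.    ]), array([ 0.1473, -0.0055]), array([ 0.0599, -0.005 ]), array([0.0425, 0.0008]), array([0.0424, 0.0692]), array([-0.0501,  0.0706])]
[np.float64(1.0), np.float64(5.2), np.float64(-5.9)]
[np.float64(6.4), np.float64(10.3), np.float64(-7.1)]
[np.float64(5.1), np.float64(9.0), np.float64(-7.7)]
[np.float64(2.2), np.float64(6.4), np.float64(-5.4)]
```

Run:
```python
from h import *
print(move([.5292,-.3345,.10],down(8.5)),move([.5292,-.3345,.026],down(8.5)))
```

```text
(array([ 32.2,  61.9, 178.5]), array([-0.1, -0. ,  1. ])) (array([ 32.2,  62. , 252.5]), array([-0.1, -0. ,  1. ]))
```

Request:
servo_tool([
  {"jaw":0.4,"dx":0.032,"dy":0.062,"dz":0.1,"ax":0,"ay":0,"az":1},
  {"jaw":0.4,"dx":0.032,"dy":0.062,"dz":0.1,"ax":0,"ay":0,"az":1},
  {"jaw":0.4,"dx":0.032,"dy":0.062,"dz":0.17,"ax":0,"ay":0,"az":1},
  {"jaw":0.4,"dx":0.032,"dy":0.062,"dz":0.17,"ax":0,"ay":0,"az":1},
  {"jaw":0.4,"dx":0.032,"dy":0.062,"dz":0.2,"ax":0,"ay":0,"az":1},
  {"jaw":0.4,"dx":0.032,"dy":0.062,"dz":0.225,"ax":0,"ay":0,"az":1},
  {"jaw":0.4,"dx":0.032,"dy":0.062,"dz":0.245,"ax":0,"ay":0,"az":1},
  {"jaw":0.4,"dx":0.032,"dy":0.062,"dz":0.2525,"ax":0,"ay":0,"az":1},
])

```text
clock: 3.92
ee_pos: [0.5275, -0.3331, 0.0228]
tool_rot: [-3.129, -0.233, 0.005]
contact_force: [-0.3, 1.2, 0.2]
finger_gap: 0.0352
finger_force: 0.0
```

Request:
servo_tool([
  {"jaw":0.3,"dx":0,"dy":0,"dz":0,"ax":0,"ay":0,"az":0},
  {"jaw":0.2,"dx":0,"dy":0,"dz":0,"ax":0,"ay":0,"az":0},
  {"jaw":0.1,"dx":0,"dy":0,"dz":0,"ax":0,"ay":0,"az":0},
  {"jaw":0.05,"dx":0,"dy":0,"dz":0,"ax":0,"ay":0,"az":0},
  {"jaw":0.05,"dx":0,"dy":0,"dz":0,"ax":0,"ay":0,"az":0},
  {"jaw":0.05,"dx":0,"dy":0,"dz":0,"ax":0,"ay":0,"az":0},
])

```text
clock: 4.42
ee_pos: [0.5294, -0.3357, 0.0277]
tool_rot: [-3.132, -0.229, -0.004]
contact_force: [-0.2, 4.6, 6.4]
finger_gap: 0.0087
finger_force: 30.0
```

Request:
servo_tool([
  {"jaw":0.05,"dx":0,"dy":0,"dz":-0.005,"ax":0,"ay":0,"az":0},
  {"jaw":0.05,"dx":0,"dy":0,"dz":-0.012,"ax":0,"ay":0,"az":0},
  {"jaw":0.05,"dx":0,"dy":0,"dz":-0.022,"ax":0,"ay":0,"az":0},
  {"jaw":0.05,"dx":0,"dy":0,"dz":-0.034,"ax":0,"ay":0,"az":0},
  {"jaw":0.05,"dx":0,"dy":0,"dz":-0.05,"ax":0,"ay":0,"az":0},
  {"jaw":0.05,"dx":0,"dy":0,"dz":-0.07,"ax":0,"ay":0,"az":0},
  {"jaw":0.05,"dx":0,"dy":0,"dz":-0.085,"ax":0,"ay":0,"az":0},
  {"jaw":0.05,"dx":0,"dy":0,"dz":-0.09,"ax":0,"ay":0,"az":0},
])

```text
clock: 5.08
ee_pos: [0.5295, -0.338, 0.1193]
tool_rot: [3.13, 0.227, 0.006]
contact_force: [0.2, -0.3, -1.9]
finger_gap: 0.0087
finger_force: 30.0
```

Run:
```python
from h import *
import pickle
s=manip.observe();print(s['ee_pos'],s['tool_rot'],s['contact_force'],s['moment'],s['finger_force'])
cv2.imwrite('pics/w3.png',np.vstack([cv2.resize(manip.capture('wrist')[:230,190:510],(640,460)),cv2.resize(manip.capture('side')[210:280,260:560],(640,140))]))
pickle.dump(manip.camera_info('wrist'),open('w3.pkl','wb'))
```

```text
[ 0.52945975 -0.33796549  0.11933518] [3.13039968 0.2267761  0.00611066] [ 0.16265565 -0.29240437 -1.93907331] [-0.04128477  0.02286658  0.03023068] 29.991581719368696
```

View pics/w3.png

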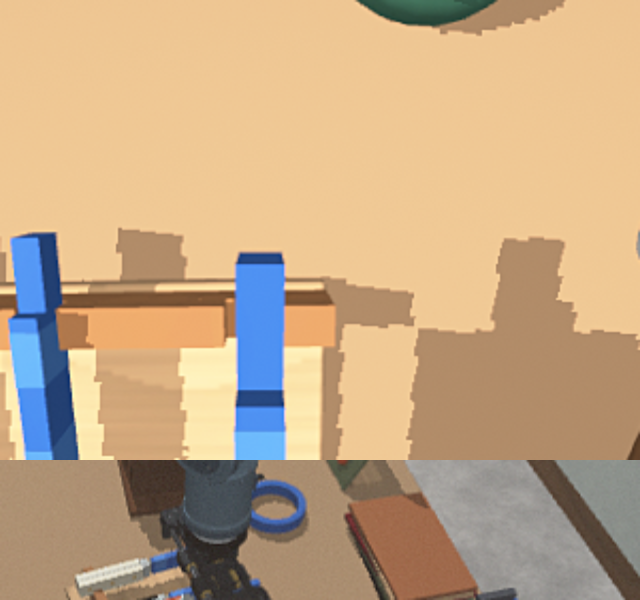

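Run:
```python
from h import *
import pickle
from scipy.optimize import least_squares
c=pickle.load(open('w3.pkl','rb'));s=manip.observe();M=R.from_rotvec(s['tool_rot']).as_matrix();o=s['ee_pos']
px=[132.5,126.5,203,195]
K=np.array([(.147,.02),(.147,0),(.123,.03),(.123,.02)])
def pr(p):
    q=K-[.082,.015];ca,sa=np.cos(p[0]),np.sin(p[0])
    x=ca*q[:,0]-sa*q[:,1]+p[1];z=sa*q[:,0]+ca*q[:,1]+p[2]   # up
    return proj(c,(np.c_[x,0*x,-.019-z])@M.T+o)
print(pr([0,0,0]))
for k in(2,3):
    r=least_squares(lambda p:np.r_[pr(p)[:,1]-px,np.array(p[1:])*100*(k-2)],[0,0,0]);print(np.degrees(r.x[0]),r.x[1:],r.fun)
r=least_squares(lambda p:pr([p[0],p[1],0.])[:,1]-px,[0,0]);print(np.degrees(r.x[0]),r.x,r.fun)
print(np.degrees(R.from_matrix(M).as_euler('xyz')))
```

```text
[[321.06536906 135.61895648]
 [320.90642267 128.91676154]
 [321.09000421 207.86043608]
 [321.002055   198.84221879]]
-0.38407489826026847 [ 0.00075045 -0.0023137 ] [-0.06491055  0.09273105  0.16683289 -0.19600737  0.         -0.        ]
-0.46356192790200934 [ 0.00077699 -0.00211303] [-0.11551857  0.1104414   0.17586339 -0.16317724  0.07769896 -0.2113033 ]
-1.288418376576197 [-0.02248714  0.00106873] [-0.6604894   0.28297688  0.2668795   0.17709512]
[ 1.79905329e+02 -1.24530214e-01  8.31392770e+00]
```

```bash
cat > place.py <<'E'
from press import *
p=np.load('p.npy');M,b=frame(p)
TR=np.c_[-M[:,1],-M[:,0],-M[:,2]]
def tcp(xk,h,yk=0.): return bed(p,[(xk,yk-.081,.075+h-.0018)])[0]
E
python3 - <<'E'
from place import *
print(tcp(.058,.1),tcp(.058,0))
print('via',move([.56,-.2,.36],TR)); print(move(tcp(.058,.1),TR))
E
```

```text
[0.64519239 0.17611068 0.1909956 ] [0.64268123 0.12617378 0.10439306]
via (array([  51.1, -130.7, -242.8]), array([-29.8,  -3.1,  10.9]))
(array([ 189.4, -490.9,  -74.1]), array([-29.8,  -3.1,  10.9]))
```

Request:
servo_tool([
  {"jaw":0.05,"dx":0,"dy":0,"dz":-0.01,"ax":0,"ay":0,"az":0},
  {"jaw":0.05,"dx":0,"dy":0,"dz":-0.03,"ax":-1,"ay":0,"az":0.5},
  {"jaw":0.05,"dx":0.005,"dy":-0.005,"dz":-0.06,"ax":-3,"ay":-0.3,"az":1},
  {"jaw":0.05,"dx":0.01,"dy":-0.015,"dz":-0.09,"ax":-6,"ay":-0.6,"az":2},
  {"jaw":0.05,"dx":0.018,"dy":-0.03,"dz":-0.12,"ax":-9,"ay":-1,"az":3.3},
  {"jaw":0.05,"dx":0.027,"dy":-0.05,"dz":-0.15,"ax":-12,"ay":-1.3,"az":4.4},
  {"jaw":0.05,"dx":0.036,"dy":-0.075,"dz":-0.18,"ax":-15,"ay":-1.6,"az":5.5},
  {"jaw":0.05,"dx":0.046,"dy":-0.1,"dz":-0.21,"ax":-18,"ay":-1.9,"az":6.6},
])

```text
clock: 5.85
ee_pos: [0.5585, -0.2301, 0.327]
tool_rot: [2.824, 0.037, -0.015]
contact_force: [0.7, 1.0, -2.2]
finger_gap: 0.0087
finger_force: 30.0
```

Run:
```python
from place import *
s=manip.observe();print(s['ee_pos'])
print('via',move([.62,0.05,.35],TR)); print(move(tcp(.058,.1),TR))
```

```text
[ 0.55846988 -0.23011665  0.32702266]
via (array([  67.8, -257.2, -109.7]), array([-11.8,  -1. ,   4.2]))
(array([  98.3, -425.9,    1.8]), array([-11.8,  -1. ,   4.2]))
```

Request:
servo_tool([
  {"jaw":0.05,"dx":0.008,"dy":-0.03,"dz":-0.02,"ax":-2,"ay":0,"az":0.7},
  {"jaw":0.05,"dx":0.017,"dy":-0.065,"dz":-0.035,"ax":-4,"ay":-0.3,"az":1.4},
  {"jaw":0.05,"dx":0.026,"dy":-0.1,"dz":-0.05,"ax":-6,"ay":-0.5,"az":2.1},
  {"jaw":0.05,"dx":0.035,"dy":-0.135,"dz":-0.065,"ax":-8,"ay":-0.7,"az":2.8},
  {"jaw":0.05,"dx":0.044,"dy":-0.17,"dz":-0.08,"ax":-10,"ay":-0.9,"az":3.5},
  {"jaw":0.05,"dx":0.052,"dy":-0.205,"dz":-0.092,"ax":-11.8,"ay":-1,"az":4.2},
  {"jaw":0.05,"dx":0.06,"dy":-0.235,"dz":-0.102,"ax":-11.8,"ay":-1,"az":4.2},
  {"jaw":0.05,"dx":0.068,"dy":-0.257,"dz":-0.11,"ax":-11.8,"ay":-1,"az":4.2},
])

```text
clock: 6.52
ee_pos: [0.6202, 0.0546, 0.3479]
tool_rot: [2.619, -0.054, -0.019]
contact_force: [0.7, -0.2, -2.7]
finger_gap: 0.0089
finger_force: 30.0
```

Run:
```python
from place import *
s=manip.observe();print(s['ee_pos'])
print(move(tcp(.058,.06),TR))
```

```text
[0.62018796 0.05463423 0.34791238]
(array([  20.3, -184.3,  114.9]), array([-0.1, -0.1,  0.5]))
```

Request:
servo_tool([
  {"jaw":0.05,"dx":0.003,"dy":-0.025,"dz":0.01,"ax":0,"ay":0,"az":0.2},
  {"jaw":0.05,"dx":0.006,"dy":-0.06,"dz":0.02,"ax":0,"ay":0,"az":0.5},
  {"jaw":0.05,"dx":0.01,"dy":-0.095,"dz":0.035,"ax":0,"ay":0,"az":0.5},
  {"jaw":0.05,"dx":0.014,"dy":-0.13,"dz":0.055,"ax":0,"ay":0,"az":0.5},
  {"jaw":0.05,"dx":0.018,"dy":-0.158,"dz":0.08,"ax":0,"ay":0,"az":0.5},
  {"jaw":0.05,"dx":0.02,"dy":-0.178,"dz":0.1,"ax":0,"ay":0,"az":0.5},
  {"jaw":0.05,"dx":0.02,"dy":-0.184,"dz":0.115,"ax":0,"ay":0,"az":0.5},
  {"jaw":0.05,"dx":0.02,"dy":-0.184,"dz":0.115,"ax":0,"ay":0,"az":0.5},
])

```text
clock: 7.18
ee_pos: [0.6424, 0.1497, 0.1541]
tool_rot: [2.616, -0.071, -0.023]
contact_force: [-1.3, -1.1, -0.9]
finger_gap: 0.0089
finger_force: 30.0
```

Run:
```python
from place import *
s=manip.observe();print(s['ee_pos'],s['contact_force'],s['moment'])
print(move(tcp(.058,.06),TR))
print(proj(manip.camera_info('top'),bed(p,[(.058,0,.163)])),proj(manip.camera_info('side'),bed(p,[(.058,0,.163)])))
t=manip.capture('top');q=manip.capture('side')
cv2.imwrite('pics/t4.png',np.hstack([cv2.resize(t[130:220,220:340],(480,360),interpolation=2),cv2.resize(q[140:260,250:350],(300,360),interpolation=2)]))
```

```text
[0.64242791 0.14965305 0.15406956] [-1.31190459 -1.13369398 -0.86360905] [ 0.65084708  0.0289843  -0.04124148]
(array([ 1.4, -4.5, -5.3]), array([ 0.1,  0.3, -0.2]))
[[240.22813244 170.6209573 ]] [[330.57812104 149.6794728 ]]
```

View pics/t4.png

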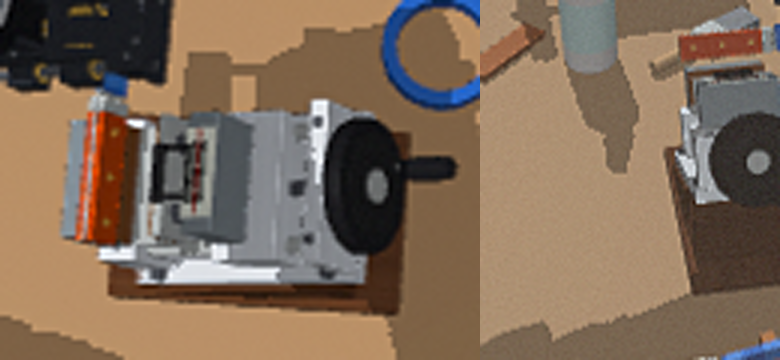

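The handle hangs over the ledge parallel to the fixed jaw, tip away from the robot (top crop, handle (85–125, 100–240)). I descend.

Request:
servo_tool([
  {"jaw":0.05,"dx":0,"dy":0,"dz":0.01,"ax":0,"ay":0,"az":0},
  {"jaw":0.05,"dx":0,"dy":0,"dz":0.02,"ax":0,"ay":0,"az":0},
  {"jaw":0.05,"dx":0,"dy":0,"dz":0.03,"ax":0,"ay":0,"az":0},
  {"jaw":0.05,"dx":0,"dy":0,"dz":0.038,"ax":0,"ay":0,"az":0},
  {"jaw":0.05,"dx":0,"dy":0,"dz":0.044,"ax":0,"ay":0,"az":0},
  {"jaw":0.05,"dx":0,"dy":0,"dz":0.048,"ax":0,"ay":0,"az":0},
  {"jaw":0.05,"dx":0,"dy":0,"dz":0.048,"ax":0,"ay":0,"az":0},
  {"jaw":0.05,"dx":0,"dy":0,"dz":0.048,"ax":0,"ay":0,"az":0},
])

```text
clock: 7.95
ee_pos: [0.6437, 0.1264, 0.1166]
tool_rot: [2.618, -0.073, -0.014]
contact_force: [0.1, 0.2, -2.0]
finger_gap: 0.0088
finger_force: 30.0
```

Run:
```python
from place import *
s=manip.observe();print(s['ee_pos'],s['contact_force'],s['moment'])
print(move(tcp(.060,0),TR))
c=manip.camera_info('top')
im=manip.capture('top');s_=manip.capture('side')
```

```text
[0.64371083 0.12639459 0.11661173] [ 0.06634771  0.21119785 -2.00744327] [0.58131897 0.0178314  0.0237948 ]
(array([-1.1, -7.9, 10.7]), array([-0.1, -0. , -0.3]))
```

Request:
servo_tool([
  {"jaw":0.05,"dx":-0.001,"dy":-0.003,"dz":0.001,"ax":0,"ay":0,"az":-0.2},
  {"jaw":0.05,"dx":-0.001,"dy":-0.006,"dz":0.003,"ax":0,"ay":0,"az":-0.3},
  {"jaw":0.05,"dx":-0.001,"dy":-0.008,"dz":0.005,"ax":0,"ay":0,"az":-0.3},
  {"jaw":0.05,"dx":-0.001,"dy":-0.008,"dz":0.007,"ax":0,"ay":0,"az":-0.3},
  {"jaw":0.05,"dx":-0.001,"dy":-0.008,"dz":0.008,"ax":0,"ay":0,"az":-0.3},
  {"jaw":0.05,"dx":-0.001,"dy":-0.008,"dz":0.008,"ax":0,"ay":0,"az":-0.3},
])

```text
clock: 8.55
ee_pos: [0.6426, 0.1291, 0.1054]
tool_rot: [2.618, -0.066, -0.017]
contact_force: [-0.2, -0.3, -1.6]
finger_gap: 0.0088
finger_force: 30.0
```

Request:
servo_tool([
  {"jaw":0.05,"dx":0,"dy":0,"dz":0.0005,"ax":0,"ay":0,"az":0},
  {"jaw":0.05,"dx":0,"dy":0,"dz":0.001,"ax":0,"ay":0,"az":0},
  {"jaw":0.05,"dx":0,"dy":0,"dz":0.001,"ax":0,"ay":0,"az":0},
])

```text
clock: 8.8
ee_pos: [0.6428, 0.1288, 0.1049]
tool_rot: [2.619, -0.067, -0.016]
contact_force: [0.2, -1.4, -2.6]
finger_gap: 0.0086
finger_force: 30.0
```

Request:
servo_tool([
  {"jaw":0.05,"dx":0,"dy":0,"dz":0.0005,"ax":0,"ay":0,"az":0},
  {"jaw":0.05,"dx":0,"dy":0,"dz":0.001,"ax":0,"ay":0,"az":0},
  {"jaw":0.05,"dx":0,"dy":0,"dz":0.001,"ax":0,"ay":0,"az":0},
])

```text
clock: 9.05
ee_pos: [0.6427, 0.1284, 0.1039]
tool_rot: [2.619, -0.066, -0.016]
contact_force: [0.1, 0.5, -2.8]
finger_gap: 0.0084
finger_force: 30.0
```

Run:
```python
from place import *
s=manip.observe();print(s['ee_pos'],s['contact_force'],s['moment'])
print(M.T@s['contact_force'],move(tcp(.060,0),TR))
```

```text
[0.64274078 0.12842551 0.10390208] [ 0.08034141  0.50608844 -2.77257621] [6.17939881e-01 4.90996054e-04 1.97847430e-03]
[ 1.82751486 -0.05482261 -2.14637905] (array([0.1, 0.2, 0.7]), array([-0.1, -0. , -0. ]))
```

No contact yet. I go on in half-millimetre steps.

Request:
servo_tool([
  {"jaw":0.05,"dx":0,"dy":0,"dz":0.0005,"ax":0,"ay":0,"az":0},
  {"jaw":0.05,"dx":0,"dy":0,"dz":0.001,"ax":0,"ay":0,"az":0},
  {"jaw":0.05,"dx":0,"dy":0,"dz":0.001,"ax":0,"ay":0,"az":0},
])

```text
clock: 9.3
ee_pos: [0.6428, 0.128, 0.1032]
tool_rot: [2.619, -0.066, -0.016]
contact_force: [0.2, 0.3, -0.5]
finger_gap: 0.0087
finger_force: 30.0
```

Request:
servo_tool([
  {"jaw":0.05,"dx":0,"dy":0,"dz":0.0005,"ax":0,"ay":0,"az":0},
  {"jaw":0.05,"dx":0,"dy":0,"dz":0.0005,"ax":0,"ay":0,"az":0},
])

```text
clock: 9.47
ee_pos: [0.6429, 0.128, 0.103]
tool_rot: [2.619, -0.066, -0.016]
contact_force: [-1.0, 0.9, 1.5]
finger_gap: 0.0088
finger_force: 30.0
```

Request:
servo_tool([
  {"jaw":0.05,"dx":0,"dy":0,"dz":0.0005,"ax":0,"ay":0,"az":0},
  {"jaw":0.05,"dx":0,"dy":0,"dz":0.0005,"ax":0,"ay":0,"az":0},
])

```text
clock: 9.63
ee_pos: [0.6429, 0.1279, 0.1028]
tool_rot: [2.619, -0.066, -0.016]
contact_force: [-2.3, 2.7, 4.6]
finger_gap: 0.0083
finger_force: 30.0
```

Request:
servo_tool([
  {"jaw":0.05,"dx":0,"dy":-0.0005,"dz":-0.0005,"ax":0,"ay":0,"az":0},
  {"jaw":0.05,"dx":0,"dy":-0.0015,"dz":-0.0005,"ax":0,"ay":0,"az":0},
  {"jaw":0.05,"dx":0,"dy":-0.0025,"dz":-0.0005,"ax":0,"ay":0,"az":0},
  {"jaw":0.05,"dx":0,"dy":-0.003,"dz":-0.0005,"ax":0,"ay":0,"az":0},
  {"jaw":0.05,"dx":0,"dy":-0.003,"dz":-0.0005,"ax":0,"ay":0,"az":0},
])

```text
clock: 10.05
ee_pos: [0.6432, 0.1293, 0.102]
tool_rot: [2.617, -0.067, -0.016]
contact_force: [0.1, 0.3, 6.7]
finger_gap: 0.0086
finger_force: 30.0
```

Run:
```python
from place import *
s=manip.observe();print(s['ee_pos'],s['moment'])
print(M.T@s['contact_force'],move(tcp(.0675,0),TR))
c=manip.camera_info('wrist');im=manip.capture('wrist');t=manip.capture('top')
cv2.imwrite('pics/w5.png',cv2.resize(im[100:300,180:580],(800,400),interpolation=2));cv2.imwrite('pics/t5raw.png',t)
out=np.zeros((600,800,3),np.uint8);out[:400]=cv2.imread('pics/w5.png');out[400:,:400]=cv2.resize(t[150:200,225:325],(400,200),interpolation=2)
cv2.imwrite('pics/m5.png',out)
```

```text
[0.64322986 0.12934685 0.10196158] [-0.13687592  0.48695504 -0.14367973]
[-3.07845635 -0.04955249  5.9932509 ] (array([-0.4, -5.5, -0.5]), array([ 0. , -0.1, -0.1]))
```

View pics/m5.png

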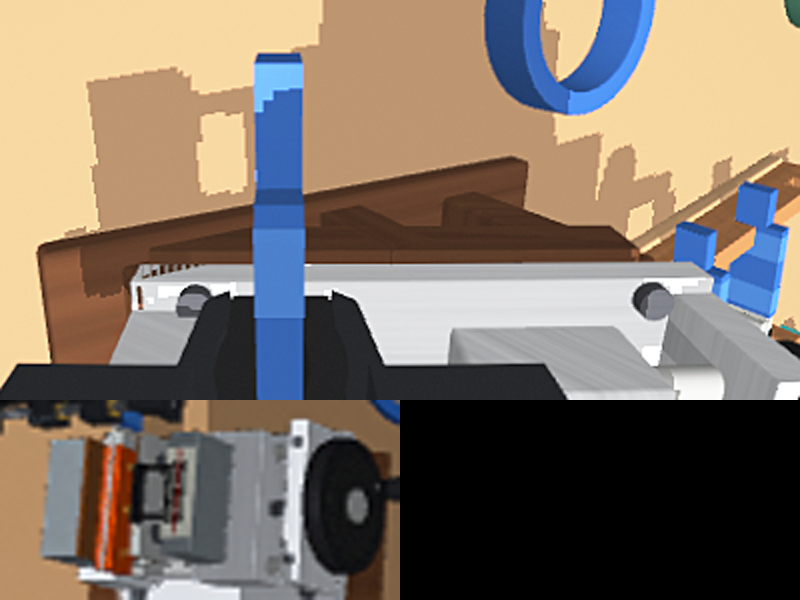

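The handle (105–130, 430–570 in the lower crop) stands on the ledge parallel to the fixed jaw, with a few millimetres of gap. I ease it toward the fixed jaw.

Request:
servo_tool([
  {"jaw":0.05,"dx":0,"dy":-0.001,"dz":0,"ax":0,"ay":0,"az":0},
  {"jaw":0.05,"dx":0,"dy":-0.002,"dz":0,"ax":0,"ay":0,"az":0},
  {"jaw":0.05,"dx":0,"dy":-0.0025,"dz":0,"ax":0,"ay":0,"az":0},
  {"jaw":0.05,"dx":0,"dy":-0.0025,"dz":0,"ax":0,"ay":0,"az":0},
])

```text
clock: 10.48
ee_pos: [0.6436, 0.1315, 0.1008]
tool_rot: [2.617, -0.067, -0.015]
contact_force: [-0.7, -0.6, 6.0]
finger_gap: 0.0087
finger_force: 30.0
```

Request:
servo_tool([
  {"jaw":0.05,"dx":0,"dy":-0.001,"dz":0,"ax":0,"ay":0,"az":0},
  {"jaw":0.05,"dx":0,"dy":-0.001,"dz":0,"ax":0,"ay":0,"az":0},
  {"jaw":0.05,"dx":0,"dy":-0.001,"dz":0,"ax":0,"ay":0,"az":0},
])

```text
clock: 10.73
ee_pos: [0.6436, 0.1324, 0.1003]
tool_rot: [2.617, -0.067, -0.015]
contact_force: [0.2, -0.7, 5.2]
finger_gap: 0.0086
finger_force: 30.0
```

Run:
```python
from place import *
s=manip.observe();print(s['ee_pos'],s['moment'])
print(M.T@s['contact_force'],move(tcp(.0675,0),TR))
```

```text
[0.64364441 0.13238408 0.1002918 ] [-0.1248914   0.38290965 -0.01294972]
[-3.24544015 -0.25306996  4.18595192] (array([-0.7, -2. , -0.4]), array([-0. , -0.1, -0.1]))
```

Request:
servo_tool([
  {"jaw":0.05,"dx":0,"dy":-0.0007,"dz":0,"ax":0,"ay":0,"az":0},
  {"jaw":0.05,"dx":0,"dy":-0.001,"dz":0,"ax":0,"ay":0,"az":0},
  {"jaw":0.05,"dx":0,"dy":-0.001,"dz":0,"ax":0,"ay":0,"az":0},
])

```text
clock: 10.98
ee_pos: [0.6437, 0.1332, 0.0998]
tool_rot: [2.617, -0.067, -0.015]
contact_force: [-0.1, 1.0, 5.2]
finger_gap: 0.0085
finger_force: 30.0
```

Request:
servo_tool([
  {"jaw":0.05,"dx":0,"dy":-0.0005,"dz":0,"ax":0,"ay":0,"az":0},
  {"jaw":0.05,"dx":0,"dy":-0.0005,"dz":0,"ax":0,"ay":0,"az":0},
  {"jaw":0.05,"dx":0,"dy":-0.0005,"dz":0,"ax":0,"ay":0,"az":0},
])

```text
clock: 11.23
ee_pos: [0.6437, 0.1336, 0.0996]
tool_rot: [2.617, -0.067, -0.015]
contact_force: [0.3, -0.3, 6.3]
finger_gap: 0.0086
finger_force: 30.0
```

Request:
servo_tool([
  {"jaw":0.05,"dx":0,"dy":-0.0005,"dz":0,"ax":0,"ay":0,"az":0},
  {"jaw":0.05,"dx":0,"dy":-0.0005,"dz":0,"ax":0,"ay":0,"az":0},
  {"jaw":0.05,"dx":0,"dy":-0.0005,"dz":0,"ax":0,"ay":0,"az":0},
])

```text
clock: 11.48
ee_pos: [0.6438, 0.134, 0.0993]
tool_rot: [2.617, -0.067, -0.015]
contact_force: [-0.2, 0.4, 6.1]
finger_gap: 0.0087
finger_force: 30.0
```

Run:
```python
from place import *
s=manip.observe();print(s['ee_pos'],s['moment'])
print(M.T@s['contact_force'],move(tcp(.0675,0),TR))
```

```text
[0.64378659 0.1340335  0.09933599] [-0.17875641  0.34956979 -0.01925716]
[-2.72499914  0.19943611  5.45971724] (array([-0.7, -0.1, -0.4]), array([ 0. , -0.1, -0.1]))
```

Request:
servo_tool([
  {"jaw":0.05,"dx":0,"dy":-0.0005,"dz":0,"ax":0,"ay":0,"az":0},
  {"jaw":0.05,"dx":0,"dy":-0.0005,"dz":0,"ax":0,"ay":0,"az":0},
  {"jaw":0.05,"dx":0,"dy":-0.0005,"dz":0,"ax":0,"ay":0,"az":0},
])

```text
clock: 11.73
ee_pos: [0.6438, 0.1344, 0.0991]
tool_rot: [2.617, -0.067, -0.015]
contact_force: [-0.2, -0.5, 5.3]
finger_gap: 0.0085
finger_force: 30.0
```

Request:
servo_tool([
  {"jaw":0.05,"dx":0,"dy":-0.0005,"dz":0,"ax":0,"ay":0,"az":0},
  {"jaw":0.05,"dx":0,"dy":-0.0005,"dz":0,"ax":0,"ay":0,"az":0},
  {"jaw":0.05,"dx":0,"dy":-0.0005,"dz":0,"ax":0,"ay":0,"az":0},
])

```text
clock: 11.98
ee_pos: [0.6438, 0.1346, 0.099]
tool_rot: [2.617, -0.067, -0.015]
contact_force: [0.1, -0.1, 5.2]
finger_gap: 0.0088
finger_force: 30.0
```

Run:
```python
from place import *
s=manip.observe();print(s['ee_pos'],s['moment'])
print(M.T@s['contact_force'],move(tcp(.0675,0),TR))
t=manip.capture('top');c=manip.camera_info('top')
cv2.imwrite('pics/t6.png',cv2.resize(t[150:205,225:295],None,fx=10,fy=10,interpolation=2))
for z in(.115,.103):print((proj(c,bed(p,[(.075,-.045,z),(.075,.045,z),(.0675,-.04,z),(.0675,.05,z)]))-[225,150])*10)
```

```text
[0.64381202 0.13458635 0.09899404] [-0.26102968  0.4086433   0.02298622]
[-2.69680375 -0.09995028  4.4445383 ] (array([-0.7,  0.5, -0.4]), array([ 0. , -0.1, -0.1]))
[[220.85779491  92.85865872]
 [194.67993375 390.44942669]
 [239.66227577 108.03953032]
 [213.57715638 406.72813316]]
[[245.29793462 101.77555161]
 [219.55121316 397.14694698]
 [264.03459587 116.8676623 ]
 [238.38070129 413.32059836]]
```

View pics/t6.png

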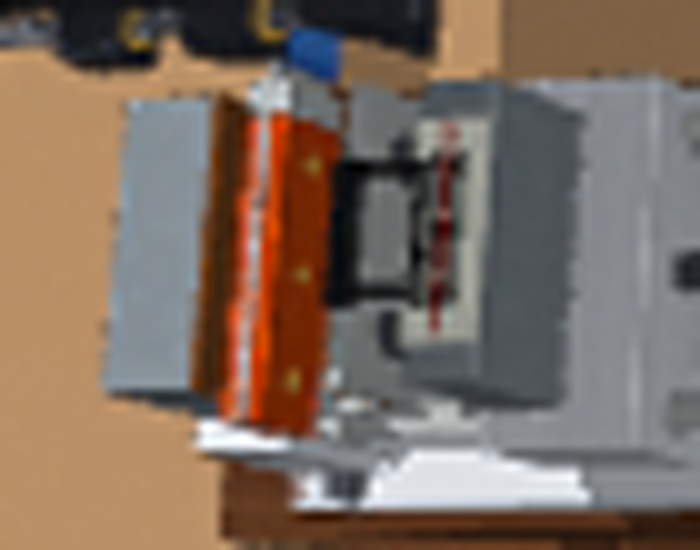

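The top crop shows the handle on the ledge with its left edge at about (238,250), within 1–2 mm of the leather face. Continuing in small steps.

Request:
servo_tool([
  {"jaw":0.05,"dx":0,"dy":-0.0006,"dz":0,"ax":0,"ay":0,"az":0},
  {"jaw":0.05,"dx":0,"dy":-0.0006,"dz":0,"ax":0,"ay":0,"az":0},
  {"jaw":0.05,"dx":0,"dy":-0.0006,"dz":0,"ax":0,"ay":0,"az":0},
])

```text
clock: 12.28
ee_pos: [0.6438, 0.1347, 0.0989]
tool_rot: [2.616, -0.067, -0.015]
contact_force: [-0.3, -1.0, 6.2]
finger_gap: 0.0085
finger_force: 30.0
```

Request:
servo_tool([
  {"jaw":0.05,"dx":0,"dy":-0.0006,"dz":0,"ax":0,"ay":0,"az":0},
  {"jaw":0.05,"dx":0,"dy":-0.0006,"dz":0,"ax":0,"ay":0,"az":0},
  {"jaw":0.05,"dx":0,"dy":-0.0006,"dz":0,"ax":0,"ay":0,"az":0},
])

```text
clock: 12.53
ee_pos: [0.6439, 0.1348, 0.0988]
tool_rot: [2.615, -0.068, -0.015]
contact_force: [-0.4, -1.3, 7.6]
finger_gap: 0.0089
finger_force: 30.0
```

Run:
```python
from place import *
s=manip.observe();print(s['ee_pos'],s['moment'])
print(M.T@s['contact_force'],move(tcp(.0675,0),TR))
```

```text
[0.64386465 0.13476729 0.09884035] [-0.66620143  0.58523629  0.03429386]
[-4.90679991  0.37241119  5.92457105] (array([-0.7,  0.8, -0.5]), array([ 0.1, -0.1, -0.1]))
```

The knife has reached the jaw (motion stalls, side force rising). I relax the side push and release gently.

Request:
servo_tool([
  {"jaw":0.05,"dx":0,"dy":0.0008,"dz":0,"ax":0,"ay":0,"az":0},
  {"jaw":0.05,"dx":0,"dy":0.0008,"dz":0,"ax":0,"ay":0,"az":0},
  {"jaw":0.15,"dx":0,"dy":0.0008,"dz":0,"ax":0,"ay":0,"az":0},
  {"jaw":0.15,"dx":0,"dy":0.0008,"dz":0,"ax":0,"ay":0,"az":0},
  {"jaw":0.3,"dx":0,"dy":0.0008,"dz":0,"ax":0,"ay":0,"az":0},
  {"jaw":0.3,"dx":0,"dy":0.0008,"dz":0,"ax":0,"ay":0,"az":0},
])

```text
clock: 13.03
ee_pos: [0.643, 0.1364, 0.0973]
tool_rot: [2.619, -0.066, -0.017]
contact_force: [0.4, 0.2, 0.0]
finger_gap: 0.0244
finger_force: 0.0
```

Run:
```python
from place import *
s=manip.observe();print(s['ee_pos'],s['finger_gap'],s['contact_force'])
t=manip.capture('top');q=manip.capture('side');w=manip.capture('wrist')
out=np.zeros((600,800,3),np.uint8);out[:360,:400]=cv2.resize(t[150:204,225:285],(400,360),interpolation=2)
out[:360,400:]=cv2.resize(q[135:207,290:370],(400,360),interpolation=2)
out[360:,:400]=cv2.resize(w[100:220,220:420],(400,240),interpolation=2)
cv2.imwrite('pics/m7.png',out)
```

```text
[0.64301255 0.1363828  0.09727898] 0.024413856824242672 [0.43853594 0.19116762 0.0386738 ]
```

View pics/m7.png

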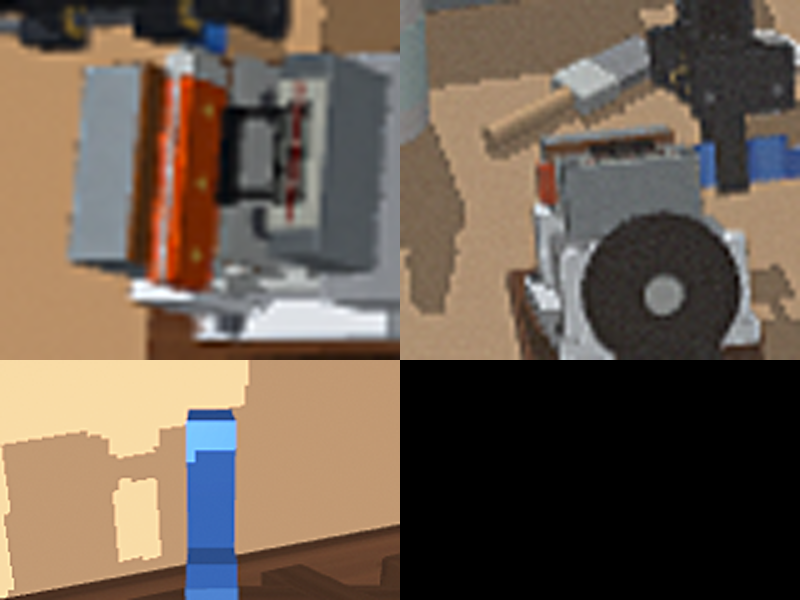

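The knife stands square against the leather with the fingers open. I retreat, then compute the crank approach.

Request:
servo_tool([
  {"jaw":0.35,"dx":0,"dy":0,"dz":-0.003,"ax":0,"ay":0,"az":0},
  {"jaw":0.35,"dx":0,"dy":0,"dz":-0.01,"ax":0,"ay":0,"az":0},
  {"jaw":0.35,"dx":0,"dy":0,"dz":-0.025,"ax":0,"ay":0,"az":0},
  {"jaw":0.35,"dx":0,"dy":0,"dz":-0.045,"ax":0,"ay":0,"az":0},
  {"jaw":0.35,"dx":0,"dy":0,"dz":-0.075,"ax":0,"ay":0,"az":0},
  {"jaw":0.35,"dx":0,"dy":0,"dz":-0.11,"ax":0,"ay":0,"az":0},
  {"jaw":0.4,"dx":0,"dy":0,"dz":-0.15,"ax":0,"ay":0,"az":0},
  {"jaw":0.4,"dx":0,"dy":0,"dz":-0.19,"ax":0,"ay":0,"az":0},
])

```text
clock: 13.85
ee_pos: [0.6474, 0.2319, 0.2646]
tool_rot: [2.619, -0.067, -0.016]
contact_force: [1.2, -0.0, -0.7]
finger_gap: 0.0351
finger_force: 0.0
```

```bash
cat > crank.py <<'E'
from press import *
p=np.load('p.npy');M,b=frame(p);a=np.radians(55)
d=np.array([np.cos(a),0,-np.sin(a)]);e=np.array([np.sin(a),0,np.cos(a)])
CR=M@np.c_[e,np.cross(d,e),d]
def tc(th,back=0.,xs=-.144): return M@(np.array([xs,-.04*np.sin(th),.045+.04*np.cos(th)])+d*(.019-back))+b
def rectify(im,c,x0=-.03,x1=.08,y=.03,s=4000):   # scale plane bed z=.116, 0.25 mm a pixel, cols=bed x, rows=bed y
    X=np.arange(x0,x1,1/s);Y=np.arange(-y,y,1/s);g=np.stack(np.meshgrid(X,Y),-1).reshape(-1,2)
    uv=proj(c,bed(p,np.c_[g,np.full(len(g),.116)])).reshape(len(Y),len(X),2).astype(np.float32)
    return X,Y,cv2.remap(im,uv[...,0],uv[...,1],cv2.INTER_CUBIC)
E
python3 - <<'E'
from crank import *
c=pickle.load(open('w1.pkl','rb'))
X,Y,r=rectify(cv2.imread('pics/w1raw.png'),c,-.03,.03)
red=(r[...,2].astype(int)-r[...,1]).clip(0)
for lo,hi in((-.028,-.02),(-.016,-.006),(-.005,.005),(.01,.018)):
    m=(Y>lo)&(Y<hi);print(lo,'red x',np.round((red[m]*X).sum()/red[m].sum()*1e3,2)if 0 else round(X[red[m].mean(0).argmax()]*1e3,2),'\n',np.c_[X*1e3,r[m].mean((0,2)),red[m].mean(0)][::4].astype(int)[8:48].tolist())
s=manip.observe();print(s['ee_pos'],s['joint_positions'])
print('tc',tc(8.931),tc(8.931,.12));print(move([.56,-.15,.33],CR))
E
```

```text
-0.028 red x -8.25 
 [[-21, 253, 0], [-20, 255, 0], [-19, 254, 0], [-18, 254, 0], [-17, 254, 0], [-16, 254, 0], [-15, 254, 0], [-14, 204, 0], [-13, 202, 0], [-12, 240, 0], [-11, 177, 0], [-10, 230, 0], [-9, 177, 18], [-8, 110, 148], [-7, 112, 183], [-6, 170, 58], [-5, 174, 0], [-4, 253, 0], [-3, 193, 0], [-2, 196, 0], [-1, 234, 0], [0, 228, 0], [0, 187, 0], [1, 239, 0], [2, 235, 0], [3, 219, 0], [4, 131, 0], [5, 42, 0], [6, 66, 0], [7, 95, 0], [8, 81, 0], [9, 54, 0], [10, 61, 0], [11, 94, 0], [12, 131, 0], [13, 139, 0], [14, 130, 0], [15, 129, 0], [16, 130, 0], [17, 133, 0]]
-0.016 red x -8.25 
 [[-21, 253, 0], [-20, 255, 0], [-19, 254, 0], [-18, 254, 0], [-17, 254, 0], [-16, 255, 0], [-15, 253, 0], [-14, 184, 1], [-13, 158, 0], [-12, 125, 0], [-11, 156, 0], [-10, 152, 0], [-9, 94, 15], [-8, 118, 158], [-7, 111, 193], [-6, 79, 74], [-5, 133, 0], [-4, 163, 0], [-3, 155, 0], [-2, 150, 0], [-1, 130, 0], [0, 150, 0], [0, 16, 0], [1, 15, 0], [2, 50, 1], [3, 161, 0], [4, 187, 0], [5, 138, 0], [6, 142, 0], [7, 145, 0], [8, 144, 0], [9, 143, 0], [10, 143, 0], [11, 145, 0], [12, 145, 0], [13,
[... 791 characters left out ...]
, 214, 0], [-12, 185, 0], [-11, 179, 0], [-10, 162, 0], [-9, 109, 27], [-8, 101, 166], [-7, 121, 173], [-6, 102, 78], [-5, 140, 5], [-4, 155, 0], [-3, 200, 0], [-2, 128, 0], [-1, 160, 0], [0, 208, 0], [0, 60, 0], [1, 1, 0], [2, 50, 2], [3, 118, 2], [4, 124, 0], [5, 113, 0], [6, 109, 1], [7, 110, 0], [8, 113, 0], [9, 114, 0], [10, 111, 0], [11, 109, 0], [12, 110, 0], [13, 111, 0], [14, 112, 0], [15, 111, 0], [16, 113, 0], [17, 115, 0]]
[0.64739092 0.23187453 0.26456925] [-1.0780531   0.97179867  1.00995691  1.2222096  -0.28251928  1.46307551
 -1.83224237]
tc [ 0.57042239 -0.07544373  0.13154035] [ 0.56989712 -0.08588922  0.25108371]
(array([-67.9, 367.1, 135.6]), array([ 27.4,  27.3, -87. ]))
```

Request:
servo_tool([
  {"jaw":0.4,"dx":-0.008,"dy":0.02,"dz":-0.02,"ax":2,"ay":2,"az":-6},
  {"jaw":0.4,"dx":-0.015,"dy":0.05,"dz":-0.03,"ax":4,"ay":4,"az":-12},
  {"jaw":0.4,"dx":-0.022,"dy":0.085,"dz":-0.02,"ax":6,"ay":6,"az":-18},
  {"jaw":0.4,"dx":-0.03,"dy":0.12,"dz":0,"ax":8,"ay":8,"az":-24},
  {"jaw":0.4,"dx":-0.036,"dy":0.15,"dz":0.015,"ax":10,"ay":10,"az":-30},
  {"jaw":0.4,"dx":-0.042,"dy":0.18,"dz":0.03,"ax":12,"ay":12,"az":-36},
  {"jaw":0.4,"dx":-0.048,"dy":0.21,"dz":0.045,"ax":14,"ay":14,"az":-42},
  {"jaw":0.4,"dx":-0.054,"dy":0.24,"dz":0.06,"ax":15.5,"ay":15.5,"az":-48},
])

```text
clock: 14.52
ee_pos: [0.5808, -0.0059, 0.3312]
tool_rot: [2.679, 1.19, 0.061]
contact_force: [0.7, -0.9, 0.6]
finger_gap: 0.0352
finger_force: 0.0
```

Run:
```python
from crank import *
s=manip.observe();print(s['ee_pos'],s['joint_positions'])
print(move([.56,-.13,.30],CR))
```

```text
[ 0.58081005 -0.00585518  0.33120173] [-0.85732752  0.35383595  0.88075152  1.75996382 -0.10857541  1.03147891
 -0.70912473]
(array([-104.2,   59.3,   49.5]), array([ 12.3,  11.5, -38.6]))
```

Request:
servo_tool([
  {"jaw":0.4,"dx":-0.025,"dy":0.015,"dz":0.005,"ax":2,"ay":2,"az":-6},
  {"jaw":0.4,"dx":-0.05,"dy":0.03,"dz":0.012,"ax":4,"ay":4,"az":-12},
  {"jaw":0.4,"dx":-0.075,"dy":0.043,"dz":0.025,"ax":6,"ay":6,"az":-18},
  {"jaw":0.4,"dx":-0.095,"dy":0.054,"dz":0.04,"ax":8,"ay":7.5,"az":-25},
  {"jaw":0.4,"dx":-0.104,"dy":0.059,"dz":0.05,"ax":10,"ay":9.5,"az":-31},
  {"jaw":0.4,"dx":-0.104,"dy":0.059,"dz":0.05,"ax":12.3,"ay":11.5,"az":-38.6},
  {"jaw":0.4,"dx":-0.104,"dy":0.059,"dz":0.05,"ax":12.3,"ay":11.5,"az":-38.6},
  {"jaw":0.4,"dx":-0.104,"dy":0.059,"dz":0.05,"ax":12.3,"ay":11.5,"az":-38.6},
])

```text
clock: 15.18
ee_pos: [0.5603, -0.13, 0.299]
tool_rot: [-2.239, -2.116, -0.094]
contact_force: [0.7, -0.3, -0.4]
finger_gap: 0.0349
finger_force: 0.0
```

Run:
```python
from crank import *
s=manip.observe();print(s['ee_pos'],s['joint_positions'])
print(move(tc(8.931,.11),CR),move(tc(8.931,0),CR))
# is the press in the wrist view?
w=manip.camera_info('wrist');print(proj(w,bed(p,[(-.008+.02,0,.116),(-.008+.02,-.03,.116),(-.14,-.019,.01)])))
```

```text
[ 0.56030201 -0.12998214  0.29900105] [-0.27544152  0.40857514  0.63585265  1.68993948 -0.34949789  1.16411688
  0.41345483]
(array([40.4,  7.2, 61.5]), array([-0. ,  0.1, -0.4])) (array([ 40.6,   7.2, 171.5]), array([-0. ,  0.1, -0.4]))
[[ 304.37606375 -109.05547638]
 [ 343.82225727 -109.26269297]
 [ 329.33588619  132.61836712]]
```

Request:
servo_tool([
  {"jaw":0.4,"dx":0.015,"dy":0.003,"dz":0.02,"ax":0,"ay":0,"az":-0.4},
  {"jaw":0.4,"dx":0.04,"dy":0.007,"dz":0.045,"ax":0,"ay":0,"az":-0.4},
  {"jaw":0.4,"dx":0.0405,"dy":0.007,"dz":0.07,"ax":0,"ay":0,"az":-0.4},
  {"jaw":0.4,"dx":0.0405,"dy":0.007,"dz":0.1,"ax":0,"ay":0,"az":-0.4},
  {"jaw":0.4,"dx":0.0405,"dy":0.007,"dz":0.125,"ax":0,"ay":0,"az":-0.4},
  {"jaw":0.4,"dx":0.0405,"dy":0.007,"dz":0.145,"ax":0,"ay":0,"az":-0.4},
  {"jaw":0.4,"dx":0.0405,"dy":0.007,"dz":0.16,"ax":0,"ay":0,"az":-0.4},
  {"jaw":0.4,"dx":0.0405,"dy":0.007,"dz":0.17,"ax":0,"ay":0,"az":-0.4},
])

```text
clock: 15.85
ee_pos: [0.5695, -0.0726, 0.1315]
tool_rot: [-2.231, -2.124, -0.093]
contact_force: [0.8, -0.7, -0.1]
finger_gap: 0.0354
finger_force: 0.0
```

Request:
servo_tool([
  {"jaw":0.4,"dx":0,"dy":0,"dz":0.001,"ax":0,"ay":0,"az":0},
  {"jaw":0.4,"dx":0,"dy":0,"dz":0.001,"ax":0,"ay":0,"az":0},
  {"jaw":0.3,"dx":0,"dy":0,"dz":0.001,"ax":0,"ay":0,"az":0},
  {"jaw":0.2,"dx":0,"dy":0,"dz":0.001,"ax":0,"ay":0,"az":0},
  {"jaw":0.15,"dx":0,"dy":0,"dz":0.001,"ax":0,"ay":0,"az":0},
  {"jaw":0.15,"dx":0,"dy":0,"dz":0.001,"ax":0,"ay":0,"az":0},
  {"jaw":0.15,"dx":0,"dy":0,"dz":0.001,"ax":0,"ay":0,"az":0},
])

```text
clock: 16.43
ee_pos: [0.571, -0.0738, 0.1326]
tool_rot: [-2.232, -2.126, -0.097]
contact_force: [0.5, -0.2, 4.3]
finger_gap: 0.0179
finger_force: 30.0
```

```bash
cat > th.py <<'E'
from crank import *
def theta():
    s=manip.observe();g=M.T@(s['ee_pos']-R.from_rotvec(s['tool_rot']).as_matrix()[:,2]*.019-b)
    return g,np.arctan2(-g[1],g[2]-.045)%(2*np.pi),np.hypot(g[1],g[2]-.045)
E
python3 - <<'E'
from th import *
s=manip.observe();print(theta(),M.T@s['contact_force'],s['finger_gap'],move(tc(8.931),CR))
R0=R.from_rotvec(s['tool_rot']).as_matrix()
t0=theta()[1]
for k in range(2):
  print([np.round(R0.T@(tc(t0+np.pi*k+np.pi*i/8)-tc(t0+np.pi*k))*1e3,1).tolist() for i in range(1,9)])
E
```

```text
(array([-0.14302511, -0.01946855,  0.01156994]), np.float64(2.6142397491730955), np.float64(0.03868583170557783)) [-2.32930844 -0.53759465  3.6629927 ] 0.017938738933131446 (array([-1.8, -0.5,  0.9]), array([0.1, 0.1, 0.1]))
[[-2.9, -14.8, 4.1], [-2.3, -30.3, 3.3], [1.6, -44.4, -2.3], [8.3, -54.7, -11.9], [16.8, -59.7, -24.0], [25.7, -58.7, -36.8], [33.7, -51.8, -48.3], [39.6, -40.1, -56.8]]
[[2.9, 14.8, -4.1], [2.3, 30.3, -3.3], [-1.6, 44.4, 2.3], [-8.3, 54.7, 11.9], [-16.8, 59.7, 24.0], [-25.7, 58.7, 36.8], [-33.7, 51.8, 48.3], [-39.6, 40.1, 56.8]]
```

Request:
servo_tool([
  {"jaw":0.15,"dx":-0.0029,"dy":-0.0148,"dz":0.0041,"ax":0,"ay":0,"az":0},
  {"jaw":0.15,"dx":-0.0023,"dy":-0.0303,"dz":0.0033,"ax":0,"ay":0,"az":0},
  {"jaw":0.15,"dx":0.0016,"dy":-0.0444,"dz":-0.0023,"ax":0,"ay":0,"az":0},
  {"jaw":0.15,"dx":0.0083,"dy":-0.0547,"dz":-0.0119,"ax":0,"ay":0,"az":0},
  {"jaw":0.15,"dx":0.0168,"dy":-0.0597,"dz":-0.024,"ax":0,"ay":0,"az":0},
  {"jaw":0.15,"dx":0.0257,"dy":-0.0587,"dz":-0.0368,"ax":0,"ay":0,"az":0},
  {"jaw":0.15,"dx":0.0337,"dy":-0.0518,"dz":-0.0483,"ax":0,"ay":0,"az":0},
  {"jaw":0.15,"dx":0.0396,"dy":-0.0401,"dz":-0.0568,"ax":0,"ay":0,"az":0},
])

```text
clock: 17.1
ee_pos: [0.5329, -0.0372, 0.1929]
tool_rot: [-2.233, -2.127, -0.097]
contact_force: [5.8, -4.5, -15.0]
finger_gap: 0.0178
finger_force: 30.0
```

Run:
```python
from th import *
s=manip.observe();print(theta(),M.T@s['contact_force'],s['finger_gap'],s['joint_positions'])
```

```text
(array([-0.14316001,  0.02046336,  0.08113171]), np.float64(5.767872422671888), np.float64(0.041524082420815414)) [  3.88212865  -6.00449295 -15.08635385] 0.01778875314420415 [-0.4073666   0.44822088  0.57350073  1.91333063 -0.41794816  0.89198387
  0.34401997]
```

Request:
servo_tool([
  {"jaw":0.15,"dx":0.0029,"dy":0.0148,"dz":-0.0041,"ax":0,"ay":0,"az":0},
  {"jaw":0.15,"dx":0.0023,"dy":0.0303,"dz":-0.0033,"ax":0,"ay":0,"az":0},
  {"jaw":0.15,"dx":-0.0016,"dy":0.0444,"dz":0.0023,"ax":0,"ay":0,"az":0},
  {"jaw":0.15,"dx":-0.0083,"dy":0.0547,"dz":0.0119,"ax":0,"ay":0,"az":0},
  {"jaw":0.15,"dx":-0.0168,"dy":0.0597,"dz":0.024,"ax":0,"ay":0,"az":0},
  {"jaw":0.15,"dx":-0.0257,"dy":0.0587,"dz":0.0368,"ax":0,"ay":0,"az":0},
  {"jaw":0.15,"dx":-0.0337,"dy":0.0518,"dz":0.0483,"ax":0,"ay":0,"az":0},
  {"jaw":0.15,"dx":-0.0396,"dy":0.0401,"dz":0.0568,"ax":0,"ay":0,"az":0},
])

```text
clock: 17.77
ee_pos: [0.5701, -0.0742, 0.1315]
tool_rot: [-2.231, -2.124, -0.094]
contact_force: [-10.6, 3.8, 31.1]
finger_gap: 0.0177
finger_force: 30.0
```

Run:
```python
from th import *
s=manip.observe();print(theta(),M.T@s['contact_force'],s['finger_gap'])
# carriage via scale in the top view: red line bed x
c=manip.camera_info('top');im=manip.capture('top')
X,Y,r=rectify(im,c,-.04,.08)
r=r.astype(int);red=(r[...,2]-np.maximum(r[...,1],r[...,0])-40).clip(0)[(abs(Y)<.02)].mean(0)
red0=cv2.imread('pics/t5raw.png');_,_,q=rectify(red0,c,-.04,.08);q=q.astype(int);rq=(q[...,2]-np.maximum(q[...,1],q[...,0])-40).clip(0)[(abs(Y)<.02)].mean(0)
for z in(rq,red):
    m=(X<.036);print((X*z)[m].sum()/z[m].sum(), X[m][z[m].argmax()],z[m].max())
```

```text
(array([-0.14291635, -0.01859891,  0.01040425]), np.float64(2.6483140927595543), np.float64(0.039278311101483894)) [-12.78975967  10.79218365  28.57675984] 0.017715588151010684
0.0261685314372597 0.035750000000000066 33.0875
0.008078762379017957 0.008000000000000042 27.75
```

Request:
servo_tool([
  {"jaw":0.15,"dx":0.0007,"dy":-0.0007,"dz":-0.001,"ax":0,"ay":0,"az":0},
  {"jaw":0.15,"dx":0.0007,"dy":-0.0007,"dz":-0.001,"ax":0,"ay":0,"az":0},
])

```text
clock: 17.98
ee_pos: [0.5682, -0.0741, 0.1318]
tool_rot: [-2.232, -2.124, -0.09]
contact_force: [0.1, -4.1, -5.6]
finger_gap: 0.0177
finger_force: 30.0
```

Run:
```python
from th import *
s=manip.observe();print(theta(),M.T@s['contact_force'],s['finger_gap'])
t0=theta()[1]
R0=R.from_rotvec(s['tool_rot']).as_matrix()
print([np.round(R0.T@(tc(t0+np.pi*i/8)-tc(t0))*.985*1e3,1).tolist() for i in range(1,9)])
```

```text
(array([-0.14303891, -0.01667687,  0.01066644]), np.float64(2.6894253760284665), np.float64(0.038169502511354154)) [-0.72161408 -0.35015291 -6.85777919] 0.017673816407306628
[[-2.2, -14.9, 3.2], [-1.0, -30.1, 1.5], [3.4, -43.4, -4.8], [10.4, -52.7, -14.8], [18.9, -56.6, -27.1], [27.6, -54.5, -39.6], [35.1, -46.8, -50.5], [40.4, -34.6, -58.1]]
```

Request:
servo_tool([
  {"jaw":0.15,"dx":-0.0022,"dy":-0.0149,"dz":0.0032,"ax":0,"ay":0,"az":0},
  {"jaw":0.15,"dx":-0.001,"dy":-0.0301,"dz":0.0015,"ax":0,"ay":0,"az":0},
  {"jaw":0.15,"dx":0.0034,"dy":-0.0434,"dz":-0.0048,"ax":0,"ay":0,"az":0},
  {"jaw":0.15,"dx":0.0104,"dy":-0.0527,"dz":-0.0148,"ax":0,"ay":0,"az":0},
  {"jaw":0.15,"dx":0.0189,"dy":-0.0566,"dz":-0.0271,"ax":0,"ay":0,"az":0},
  {"jaw":0.15,"dx":0.0276,"dy":-0.0545,"dz":-0.0396,"ax":0,"ay":0,"az":0},
  {"jaw":0.15,"dx":0.0351,"dy":-0.0468,"dz":-0.0505,"ax":0,"ay":0,"az":0},
  {"jaw":0.15,"dx":0.0404,"dy":-0.0346,"dz":-0.0581,"ax":0,"ay":0,"az":0},
])

```text
clock: 18.65
ee_pos: [0.5379, -0.0359, 0.1955]
tool_rot: [-2.233, -2.128, -0.097]
contact_force: [5.4, -5.6, -18.9]
finger_gap: 0.0175
finger_force: 30.0
```

Run:
```python
from th import *
s=manip.observe();print(theta(),M.T@s['contact_force'],s['finger_gap'])
for h in(0,1):
  t0=theta()[1]+h*np.pi/2
  R0=R.from_rotvec(s['tool_rot']).as_matrix()
  print([np.round(R0.T@(tc(t0+np.pi/2*i/8)-tc(t0))*1e3,1).tolist() for i in range(1,9)])
```

```text
(array([-0.14314977,  0.01555279,  0.08409476]), np.float64(5.904557258443316), np.float64(0.042074809001252)) [  4.83151439  -5.64280811 -18.97685238] 0.017475651806688502
[[1.2, 7.5, -1.8], [1.6, 15.4, -2.3], [1.1, 23.1, -1.5], [-0.3, 30.6, 0.4], [-2.5, 37.5, 3.6], [-5.4, 43.4, 7.7], [-8.9, 48.3, 12.8], [-12.9, 51.9, 18.5]]
[[-4.3, 2.1, 6.2], [-8.8, 2.8, 12.6], [-13.2, 1.9, 19.0], [-17.5, -0.5, 25.1], [-21.4, -4.4, 30.8], [-24.8, -9.4, 35.7], [-27.6, -15.6, 39.7], [-29.6, -22.6, 42.6]]
```

Request:
servo_tool([
  {"jaw":0.15,"dx":0.0008,"dy":0.0075,"dz":-0.001,"ax":0,"ay":0,"az":0},
  {"jaw":0.15,"dx":0.001,"dy":0.0154,"dz":-0.0013,"ax":0,"ay":0,"az":0},
  {"jaw":0.15,"dx":0.0005,"dy":0.0231,"dz":-0.0005,"ax":0,"ay":0,"az":0},
  {"jaw":0.15,"dx":-0.0009,"dy":0.0306,"dz":0.0014,"ax":0,"ay":0,"az":0},
  {"jaw":0.15,"dx":-0.0031,"dy":0.0375,"dz":0.0046,"ax":0,"ay":0,"az":0},
  {"jaw":0.15,"dx":-0.006,"dy":0.0434,"dz":0.0087,"ax":0,"ay":0,"az":0},
  {"jaw":0.15,"dx":-0.0095,"dy":0.048,"dz":0.0138,"ax":0,"ay":0,"az":0},
  {"jaw":0.15,"dx":-0.0135,"dy":0.0515,"dz":0.0195,"ax":0,"ay":0,"az":0},
])

```text
clock: 19.32
ee_pos: [0.5925, -0.0498, 0.1759]
tool_rot: [-2.234, -2.131, -0.106]
contact_force: [5.8, 0.1, 4.4]
finger_gap: 0.0177
finger_force: 30.0
```

Run:
```python
from th import *
s=manip.observe();print(theta(),M.T@s['contact_force'],s['finger_gap'])
t0=theta()[1]
R0=R.from_rotvec(s['tool_rot']).as_matrix()
print([np.round(R0.T@(tc(t0+np.pi/2*i/8)-tc(t0))*1e3,1).tolist() for i in range(1,9)])
```

```text
(array([-0.14302689, -0.03954165,  0.06161881]), np.float64(1.1729251236394558), np.float64(0.042892033298745996)) [-1.80162038 -5.8097324   4.00205057] 0.017725614848855847
[[-4.3, 2.2, 6.2], [-8.8, 3.0, 12.6], [-13.2, 2.2, 19.0], [-17.5, -0.1, 25.1], [-21.5, -3.8, 30.8], [-24.9, -8.8, 35.7], [-27.8, -14.9, 39.8], [-29.9, -21.9, 42.8]]
```

Request:
servo_tool([
  {"jaw":0.15,"dx":-0.0043,"dy":0.0015,"dz":0.0062,"ax":0,"ay":0,"az":0},
  {"jaw":0.15,"dx":-0.0088,"dy":0.0023,"dz":0.0126,"ax":0,"ay":0,"az":0},
  {"jaw":0.15,"dx":-0.0132,"dy":0.0015,"dz":0.019,"ax":0,"ay":0,"az":0},
  {"jaw":0.15,"dx":-0.0175,"dy":-0.0008,"dz":0.0251,"ax":0,"ay":0,"az":0},
  {"jaw":0.15,"dx":-0.0215,"dy":-0.0045,"dz":0.0308,"ax":0,"ay":0,"az":0},
  {"jaw":0.15,"dx":-0.0249,"dy":-0.0095,"dz":0.0357,"ax":0,"ay":0,"az":0},
  {"jaw":0.15,"dx":-0.0278,"dy":-0.0155,"dz":0.0396,"ax":0,"ay":0,"az":0},
  {"jaw":0.15,"dx":-0.0296,"dy":-0.0225,"dz":0.0423,"ax":0,"ay":0,"az":0},
])

```text
clock: 19.98
ee_pos: [0.5641, -0.0748, 0.13]
tool_rot: [-2.231, -2.125, -0.097]
contact_force: [-2.3, 2.1, 22.3]
finger_gap: 0.0181
finger_force: 30.0
```

```bash
cat > pt.py <<'E'
from th import *
def prof(im,c,x0,x1,sh=True):
    X,Y,r=rectify(im,c,x0,x1);r=r.astype(int)
    red=(r[...,2]-np.maximum(r[...,1],r[...,0])-40).clip(0)
    m=abs(Y)<.014;return X*1e3,r[m].mean((0,2)),red[m].mean(0)
E
python3 - <<'E'
from pt import *
s=manip.observe();print(theta(),M.T@s['contact_force'],s['finger_gap'])
c=manip.camera_info('top');im=manip.capture('top')
for i in(cv2.imread('pics/t5raw.png'),im):
    X,g,r=prof(i,c,-.03,.07);print(np.c_[X,g,r][::6].astype(int).tolist())
E
```

```text
(array([-0.14294002, -0.01259957,  0.00859808]), np.float64(2.808375243504017), np.float64(0.03852075943910533)) [-9.43089193  2.43973886 20.32181536] 0.018081113029205485
[[-30, 82, 0], [-28, 80, 0], [-26, 77, 0], [-25, 84, 0], [-23, 102, 0], [-22, 126, 0], [-20, 145, 0], [-19, 156, 0], [-17, 156, 0], [-16, 143, 0], [-14, 118, 0], [-13, 93, 0], [-11, 74, 0], [-10, 64, 0], [-8, 57, 7], [-7, 55, 4], [-5, 59, 0], [-4, 68, 0], [-2, 71, 0], [-1, 59, 0], [0, 42, 0], [1, 42, 0], [3, 66, 0], [4, 94, 0], [6, 107, 0], [7, 107, 0], [9, 106, 0], [10, 105, 0], [12, 105, 0], [13, 106, 0], [15, 108, 0], [16, 109, 0], [18, 103, 0], [19, 84, 0], [21, 59, 0], [22, 36, 0], [24, 21, 0], [25, 15, 0], [27, 12, 0], [28, 12, 0], [30, 18, 0], [31, 30, 0], [33, 45, 9], [34, 56, 26], [36, 59, 32], [37, 57, 34], [39, 53, 33], [40, 48, 32], [42, 48, 32], [43, 53, 42], [45, 66, 66], [46, 79, 94], [48, 90, 99], [49, 106, 67], [51, 133, 18], [52, 155, 5], [54, 159, 12], [55, 144, 48], [57, 121, 75], [58, 94, 72], [60, 69, 48], [61, 53, 20], [63, 44, 0], [64, 42, 0], [66, 42, 0], [67, 42, 0], [69, 42, 0]]
[[-30, 15
[... 201 characters left out ...]
, 0], [-7, 82, 0], [-5, 82, 0], [-4, 82, 0], [-2, 82, 0], [-1, 82, 0], [0, 82, 0], [1, 82, 0], [3, 80, 0], [4, 75, 0], [6, 69, 0], [7, 76, 0], [9, 118, 0], [10, 180, 0], [12, 233, 0], [13, 252, 0], [15, 245, 0], [16, 213, 0], [18, 167, 0], [19, 125, 0], [21, 99, 0], [22, 87, 12], [24, 84, 28], [25, 82, 19], [27, 67, 5], [28, 46, 0], [30, 53, 0], [31, 104, 0], [33, 167, 0], [34, 195, 0], [36, 177, 0], [37, 142, 0], [39, 118, 0], [40, 106, 0], [42, 104, 0], [43, 107, 0], [45, 104, 0], [46, 91, 0], [48, 69, 0], [49, 45, 0], [51, 29, 0], [52, 22, 0], [54, 22, 0], [55, 23, 0], [57, 23, 0], [58, 30, 0], [60, 51, 11], [61, 74, 60], [63, 82, 81], [64, 72, 62], [66, 56, 29], [67, 47, 5], [69, 43, 0]]
```

Request:
servo_tool([
  {"jaw":0.15,"dx":0.0004,"dy":0,"dz":-0.0006,"ax":0,"ay":0,"az":0},
  {"jaw":0.15,"dx":0.0004,"dy":0,"dz":-0.0006,"ax":0,"ay":0,"az":0},
])

```text
clock: 20.2
ee_pos: [0.5629, -0.0748, 0.13]
tool_rot: [-2.23, -2.124, -0.094]
contact_force: [-3.5, -2.2, 9.6]
finger_gap: 0.018
finger_force: 30.0
```

Run:
```python
from pt import *
s=manip.observe();print(theta(),M.T@s['contact_force'],s['finger_gap'])
t0=theta()[1]
R0=R.from_rotvec(s['tool_rot']).as_matrix()
print([np.round(R0.T@(tc(t0+1.0*i/6)-tc(t0))*1e3,1).tolist() for i in range(1,7)])
```

```text
(array([-0.14297283, -0.01144907,  0.00862774]), np.float64(2.8366367644835204), np.float64(0.03813164805585654)) [-6.8389751   3.34811959  7.11973324] 0.01798430137652864
[[-0.8, -6.5, 1.2], [-1.0, -13.1, 1.5], [-0.6, -19.8, 0.9], [0.5, -26.2, -0.6], [2.1, -32.2, -2.9], [4.3, -37.6, -6.0]]
```

Request:
servo_tool([
  {"jaw":0.15,"dx":-0.0008,"dy":-0.0065,"dz":0.0012,"ax":0,"ay":0,"az":0},
  {"jaw":0.15,"dx":-0.001,"dy":-0.013,"dz":0.0015,"ax":0,"ay":0,"az":0},
  {"jaw":0.15,"dx":-0.0006,"dy":-0.0198,"dz":0.0009,"ax":0,"ay":0,"az":0},
  {"jaw":0.15,"dx":0.0005,"dy":-0.0262,"dz":-0.0006,"ax":0,"ay":0,"az":0},
  {"jaw":0.15,"dx":0.0021,"dy":-0.0322,"dz":-0.0029,"ax":0,"ay":0,"az":0},
  {"jaw":0.15,"dx":0.0043,"dy":-0.0376,"dz":-0.006,"ax":0,"ay":0,"az":0},
  {"jaw":0.15,"dx":0.0043,"dy":-0.0376,"dz":-0.006,"ax":0,"ay":0,"az":0},
  {"jaw":0.15,"dx":0.0043,"dy":-0.0376,"dz":-0.006,"ax":0,"ay":0,"az":0},
])

```text
clock: 20.87
ee_pos: [0.5283, -0.069, 0.1373]
tool_rot: [-2.233, -2.127, -0.1]
contact_force: [2.7, -1.9, 5.7]
finger_gap: 0.0179
finger_force: 30.0
```

Run:
```python
from pt import *
s=manip.observe();print(theta(),M.T@s['contact_force'],s['finger_gap'])
c=manip.camera_info('top');im=manip.capture('top')
X,g,r=prof(im,c,.008,.05);print(np.c_[X,g,r][::4].astype(int).tolist())
```

```text
(array([-0.14305538,  0.02354574,  0.0169358 ]), np.float64(3.839663379750513), np.float64(0.03663333066182021)) [-4.34977575 -2.82462944  4.05349959] 0.017935962004679864
[[8, 69, 0], [9, 73, 0], [10, 86, 0], [11, 110, 0], [12, 145, 0], [13, 183, 0], [14, 216, 0], [15, 238, 0], [16, 246, 0], [17, 246, 0], [18, 238, 0], [19, 218, 0], [20, 193, 0], [21, 168, 0], [22, 143, 0], [23, 122, 0], [24, 105, 1], [25, 90, 12], [26, 73, 20], [27, 57, 19], [28, 48, 10], [29, 48, 2], [30, 59, 0], [31, 74, 0], [32, 89, 0], [33, 108, 0], [34, 131, 0], [35, 156, 0], [36, 179, 0], [37, 191, 0], [38, 187, 0], [39, 169, 0], [40, 145, 0], [41, 124, 0], [42, 114, 0], [43, 110, 0], [44, 107, 0], [45, 103, 0], [46, 96, 0], [47, 86, 0], [48, 72, 0], [49, 56, 0]]
```

Request:
servo_tool([
  {"jaw":0.3,"dx":0,"dy":0,"dz":0,"ax":0,"ay":0,"az":0},
  {"jaw":0.4,"dx":0,"dy":0,"dz":0,"ax":0,"ay":0,"az":0},
  {"jaw":0.4,"dx":0,"dy":0,"dz":-0.015,"ax":0,"ay":0,"az":0},
  {"jaw":0.4,"dx":0,"dy":0,"dz":-0.045,"ax":0,"ay":0,"az":0},
  {"jaw":0.4,"dx":0,"dy":0,"dz":-0.085,"ax":0,"ay":0,"az":0},
  {"jaw":0.4,"dx":0,"dy":0,"dz":-0.12,"ax":0,"ay":0,"az":0},
  {"jaw":0.4,"dx":0,"dy":0,"dz":-0.16,"ax":0,"ay":0,"az":0},
  {"jaw":0.4,"dx":0.01,"dy":0,"dz":-0.19,"ax":0,"ay":0,"az":0},
])

```text
clock: 21.58
ee_pos: [0.5255, -0.0772, 0.3284]
tool_rot: [-2.235, -2.122, -0.094]
contact_force: [0.1, 0.1, 1.0]
finger_gap: 0.0355
finger_force: 0.0
```

Run:
```python
from pt import *
s=manip.observe();print(s['ee_pos']);print(move([.55,.03,.34],CR))
```

```text
[ 0.5254525  -0.07716627  0.32840008]
(array([108.9,  19. ,  -2.4]), array([-0. ,  0.2, -0.1]))
```

Request:
servo_tool([
  {"jaw":0.4,"dx":0.03,"dy":0.005,"dz":-0.005,"ax":0,"ay":0,"az":0},
  {"jaw":0.4,"dx":0.06,"dy":0.01,"dz":-0.005,"ax":0,"ay":0,"az":0},
  {"jaw":0.4,"dx":0.09,"dy":0.015,"dz":-0.005,"ax":0,"ay":0,"az":0},
  {"jaw":0.4,"dx":0.11,"dy":0.02,"dz":-0.005,"ax":0,"ay":0,"az":0},
  {"jaw":0.4,"dx":0.11,"dy":0.02,"dz":-0.005,"ax":0,"ay":0,"az":0},
  {"jaw":0.4,"dx":0.11,"dy":0.02,"dz":-0.005,"ax":0,"ay":0,"az":0},
  {"jaw":0.4,"dx":0.11,"dy":0.02,"dz":-0.005,"ax":0,"ay":0,"az":0},
])

```text
clock: 22.17
ee_pos: [0.5507, 0.0319, 0.3398]
tool_rot: [-2.231, -2.124, -0.092]
contact_force: [-0.8, 0.1, 0.5]
finger_gap: 0.0351
finger_force: 0.0
```

Run:
```python
from pt import *
c=manip.camera_info('wrist');im=manip.capture('wrist')
pickle.dump(c,open('w8.pkl','wb'));cv2.imwrite('pics/w8raw.png',im)
print(proj(c,bed(p,[(.026,0,.116),(.026,-.03,.116),(.075,0,.1),(.068,-.081,.09)])))
X,Y,r=rectify(im,c,.005,.045)
r=r.astype(int);red=(r[...,2]-np.maximum(r[...,1],r[...,0])-40).clip(0)
for lo,hi in((-.028,-.02),(-.014,-.004),(-.004,.004),(.004,.014)):
    m=(Y>lo)&(Y<hi);print(lo,np.c_[X*1e3,r[m].mean((0,2)),red[m].mean(0)][40:112:2].round(1).tolist())
```

```text
[[327.93582658  93.49846742]
 [359.27545662  93.6247105 ]
 [327.35728912  62.19086229]
 [402.62740927  74.35631947]]
-0.028 [[15.0, 255.0, 0.0], [15.5, 254.7, 0.0], [16.0, 254.7, 0.0], [16.5, 254.6, 0.0], [17.0, 254.6, 0.0], [17.5, 254.7, 0.0], [18.0, 254.8, 0.0], [18.5, 254.8, 0.0], [19.0, 253.6, 0.0], [19.5, 246.4, 0.0], [20.0, 236.5, 0.0], [20.5, 230.7, 0.0], [21.0, 223.1, 0.0], [21.5, 199.2, 0.0], [22.0, 179.1, 0.0], [22.5, 196.5, 0.0], [23.0, 240.5, 0.0], [23.5, 251.9, 0.0], [24.0, 218.1, 0.0], [24.5, 187.5, 0.0], [25.0, 171.5, 1.4], [25.5, 153.8, 57.3], [26.0, 116.7, 123.1], [26.5, 92.8, 159.2], [27.0, 111.6, 136.8], [27.5, 158.5, 69.2], [28.0, 182.8, 8.9], [28.5, 170.8, 0.0], [29.0, 173.0, 0.0], [29.5, 205.1, 0.0], [30.0, 230.2, 0.0], [30.5, 219.9, 0.0], [31.0, 196.4, 0.0], [31.5, 194.2, 0.0], [32.0, 204.6, 0.0], [32.5, 209.4, 0.0]]
-0.014 [[15.0, 255.0, 0.0], [15.5, 254.7, 0.0], [16.0, 254.7, 0.0], [16.5, 254.7, 0.0], [17.0, 254.7, 0.0], [17.5, 255.0, 0.0], [18.0, 255.0, 0.0], [18.5, 255.0, 0.0], [19.0, 252.2, 0.0], [19.5, 242.9, 0.0], [20.0, 222.8, 0.0], [20.5, 204.6, 0.0], 
[... 1233 characters left out ...]
15.5, 254.7, 0.0], [16.0, 254.7, 0.0], [16.5, 254.7, 0.0], [17.0, 254.7, 0.0], [17.5, 255.0, 0.0], [18.0, 255.0, 0.0], [18.5, 255.0, 0.0], [19.0, 250.5, 0.0], [19.5, 238.9, 0.0], [20.0, 215.6, 0.0], [20.5, 198.3, 0.0], [21.0, 169.4, 0.0], [21.5, 117.2, 0.0], [22.0, 87.6, 0.0], [22.5, 140.3, 0.0], [23.0, 230.2, 0.0], [23.5, 222.5, 0.0], [24.0, 131.3, 0.0], [24.5, 83.8, 0.0], [25.0, 110.8, 18.7], [25.5, 136.1, 86.9], [26.0, 129.2, 134.2], [26.5, 117.7, 149.7], [27.0, 127.2, 124.0], [27.5, 134.3, 70.6], [28.0, 98.9, 19.1], [28.5, 48.7, 0.0], [29.0, 10.1, 0.0], [29.5, 0.1, 0.0], [30.0, 34.1, 0.0], [30.5, 121.9, 0.0], [31.0, 202.4, 0.0], [31.5, 214.8, 0.0], [32.0, 184.3, 0.0], [32.5, 179.2, 0.0]]
```

The pointer bar is at 29.4 mm (about 29.0 after parallax) and the red line at 26.4 mm, so about 2.6 mm or 58° is left. I regrip the crank at the same pose.

Run:
```python
from pt import *
T=np.array([.5283,-.0690,.1373]);z=CR[:,2]
print(move(T-.17*z,CR),move(T,CR))
```

```text
(array([-118.7,  -17.4,   23.3]), array([-0.1,  0.2, -0. ])) (array([-118.2,  -17.1,  193.3]), array([-0.1,  0.2, -0. ]))
```

Request:
servo_tool([
  {"jaw":0.4,"dx":-0.03,"dy":-0.005,"dz":0.005,"ax":0,"ay":0,"az":0},
  {"jaw":0.4,"dx":-0.06,"dy":-0.01,"dz":0.01,"ax":0,"ay":0,"az":0},
  {"jaw":0.4,"dx":-0.09,"dy":-0.014,"dz":0.015,"ax":0,"ay":0,"az":0},
  {"jaw":0.4,"dx":-0.112,"dy":-0.017,"dz":0.02,"ax":0,"ay":0,"az":0},
  {"jaw":0.4,"dx":-0.1185,"dy":-0.017,"dz":0.03,"ax":0,"ay":0,"az":0},
  {"jaw":0.4,"dx":-0.1185,"dy":-0.017,"dz":0.055,"ax":0,"ay":0,"az":0},
  {"jaw":0.4,"dx":-0.1185,"dy":-0.017,"dz":0.09,"ax":0,"ay":0,"az":0},
  {"jaw":0.4,"dx":-0.1185,"dy":-0.017,"dz":0.12,"ax":0,"ay":0,"az":0},
])

```text
clock: 22.88
ee_pos: [0.5289, -0.0741, 0.2091]
tool_rot: [-2.232, -2.124, -0.095]
contact_force: [-0.1, 0.3, -0.4]
finger_gap: 0.0352
finger_force: 0.0
```

Request:
servo_tool([
  {"jaw":0.4,"dx":0,"dy":0,"dz":0.025,"ax":0,"ay":0,"az":0},
  {"jaw":0.4,"dx":0,"dy":0,"dz":0.045,"ax":0,"ay":0,"az":0},
  {"jaw":0.4,"dx":0,"dy":0,"dz":0.06,"ax":0,"ay":0,"az":0},
  {"jaw":0.4,"dx":0,"dy":0,"dz":0.07,"ax":0,"ay":0,"az":0},
  {"jaw":0.4,"dx":0,"dy":0,"dz":0.073,"ax":0,"ay":0,"az":0},
  {"jaw":0.4,"dx":0,"dy":0,"dz":0.073,"ax":0,"ay":0,"az":0},
])

```text
clock: 23.38
ee_pos: [0.5291, -0.0679, 0.1374]
tool_rot: [-2.231, -2.124, -0.093]
contact_force: [-0.7, -0.7, 0.2]
finger_gap: 0.035
finger_force: 0.0
```

Request:
servo_tool([
  {"jaw":0.3,"dx":0,"dy":0,"dz":0,"ax":0,"ay":0,"az":0},
  {"jaw":0.25,"dx":0,"dy":0,"dz":0,"ax":0,"ay":0,"az":0},
  {"jaw":0.2,"dx":0,"dy":0,"dz":0,"ax":0,"ay":0,"az":0},
  {"jaw":0.15,"dx":0,"dy":0,"dz":0,"ax":0,"ay":0,"az":0},
  {"jaw":0.15,"dx":0,"dy":0,"dz":0,"ax":0,"ay":0,"az":0},
  {"jaw":0.15,"dx":0,"dy":0,"dz":0,"ax":0,"ay":0,"az":0},
])

```text
clock: 23.88
ee_pos: [0.53, -0.0682, 0.1385]
tool_rot: [-2.232, -2.126, -0.096]
contact_force: [0.3, -1.4, 3.7]
finger_gap: 0.0181
finger_force: 30.0
```

Run:
```python
from pt import *
s=manip.observe();print(theta(),M.T@s['contact_force'],s['finger_gap'],s['ee_pos'])
g,t0,_=theta()
R0=R.from_rotvec(s['tool_rot']).as_matrix()
for t in(t0,3.6):print([np.round(R0.T@(tc(t+1.02*i/6)-tc(t))*1e3,1).tolist() for i in range(1,7)])
```

```text
(array([-0.14288449,  0.02179003,  0.01844222]), np.float64(3.828695060946088), np.float64(0.03435288712413624)) [-3.05474247 -0.36320316  2.51885651] 0.018127219647338457 [ 0.53000402 -0.06815127  0.13848212]
[[2.7, -4.9, -3.9], [5.9, -8.8, -8.4], [9.3, -11.8, -13.4], [13.1, -13.8, -18.7], [16.9, -14.6, -24.3], [20.8, -14.2, -29.8]]
[[2.0, -5.8, -2.9], [4.6, -10.9, -6.5], [7.6, -15.2, -10.8], [11.0, -18.6, -15.7], [14.6, -20.9, -20.9], [18.4, -22.1, -26.4]]
```

Request:
servo_tool([
  {"jaw":0.15,"dx":0.0023,"dy":-0.0054,"dz":-0.0033,"ax":0,"ay":0,"az":0},
  {"jaw":0.15,"dx":0.0052,"dy":-0.01,"dz":-0.0073,"ax":0,"ay":0,"az":0},
  {"jaw":0.15,"dx":0.0083,"dy":-0.0137,"dz":-0.0119,"ax":0,"ay":0,"az":0},
  {"jaw":0.15,"dx":0.0119,"dy":-0.0165,"dz":-0.017,"ax":0,"ay":0,"az":0},
  {"jaw":0.15,"dx":0.0156,"dy":-0.0182,"dz":-0.0224,"ax":0,"ay":0,"az":0},
  {"jaw":0.15,"dx":0.0194,"dy":-0.0187,"dz":-0.0279,"ax":0,"ay":0,"az":0},
  {"jaw":0.15,"dx":0.0194,"dy":-0.0187,"dz":-0.0279,"ax":0,"ay":0,"az":0},
  {"jaw":0.15,"dx":0.0194,"dy":-0.0187,"dz":-0.0279,"ax":0,"ay":0,"az":0},
])

```text
clock: 24.55
ee_pos: [0.515, -0.0497, 0.1692]
tool_rot: [-2.234, -2.13, -0.103]
contact_force: [8.7, -1.0, -0.6]
finger_gap: 0.018
finger_force: 30.0
```

Run:
```python
from pt import *
s=manip.observe();print(theta(),M.T@s['contact_force'],s['finger_gap'],s['ee_pos'])
```

```text
(array([-0.14295236,  0.03786149,  0.05382528]), np.float64(4.941393681831569), np.float64(0.03887644906432212)) [-0.16700908 -8.70122813 -0.78653925] 0.0179879295414205 [ 0.51495944 -0.04974231  0.16915894]
```

Request:
servo_tool([
  {"jaw":0.3,"dx":0,"dy":0,"dz":0,"ax":0,"ay":0,"az":0},
  {"jaw":0.4,"dx":0,"dy":0,"dz":0,"ax":0,"ay":0,"az":0},
  {"jaw":0.4,"dx":0,"dy":0,"dz":-0.015,"ax":0,"ay":0,"az":0},
  {"jaw":0.4,"dx":0,"dy":0,"dz":-0.045,"ax":0,"ay":0,"az":0},
  {"jaw":0.4,"dx":0,"dy":0,"dz":-0.085,"ax":0,"ay":0,"az":0},
  {"jaw":0.4,"dx":0,"dy":0,"dz":-0.12,"ax":0,"ay":0,"az":0},
  {"jaw":0.4,"dx":0.03,"dy":0,"dz":-0.145,"ax":0,"ay":0,"az":0},
  {"jaw":0.4,"dx":0.06,"dy":0.01,"dz":-0.16,"ax":0,"ay":0,"az":0},
])

```text
clock: 25.22
ee_pos: [0.5229, -0.006, 0.3349]
tool_rot: [-2.237, -2.119, -0.097]
contact_force: [0.6, -0.5, -0.5]
finger_gap: 0.0354
finger_force: 0.0
```

Run:
```python
from pt import *
s=manip.observe();print(s['ee_pos']);print(move([.5507,.0319,.3398],CR))
```

```text
[ 0.52287154 -0.00603544  0.33488517]
(array([39.7, 25.7, -1.5]), array([ 0.1,  0.1, -0.2]))
```

Request:
servo_tool([
  {"jaw":0.4,"dx":0.02,"dy":0.013,"dz":-0.002,"ax":0,"ay":0,"az":0},
  {"jaw":0.4,"dx":0.04,"dy":0.026,"dz":-0.002,"ax":0,"ay":0,"az":0},
  {"jaw":0.4,"dx":0.04,"dy":0.026,"dz":-0.002,"ax":0,"ay":0,"az":0},
  {"jaw":0.4,"dx":0.04,"dy":0.026,"dz":-0.002,"ax":0,"ay":0,"az":0},
  {"jaw":0.4,"dx":0.04,"dy":0.026,"dz":-0.002,"ax":0,"ay":0,"az":0},
])

```text
clock: 25.63
ee_pos: [0.5507, 0.0332, 0.3366]
tool_rot: [-2.231, -2.124, -0.092]
contact_force: [-0.6, -0.6, -0.1]
finger_gap: 0.0352
finger_force: 0.0
```

Run:
```python
from pt import *
c=manip.camera_info('wrist');im=manip.capture('wrist')
cv2.imwrite('pics/w9raw.png',im)
X,Y,r=rectify(im,c,.005,.045)
r=r.astype(int);red=(r[...,2]-np.maximum(r[...,1],r[...,0])-40).clip(0)
for lo,hi in((-.028,-.02),(-.014,-.004),(.004,.014)):
    m=(Y>lo)&(Y<hi);print(lo,np.c_[X*1e3,r[m].mean((0,2)),red[m].mean(0)][56:120:2].round(1).tolist())
```

```text
-0.028 [[19.0, 254.5, 0.0], [19.5, 254.5, 0.0], [20.0, 254.7, 0.0], [20.5, 254.7, 0.0], [21.0, 254.7, 0.0], [21.5, 252.4, 0.0], [22.0, 241.6, 0.0], [22.5, 229.9, 0.0], [23.0, 227.0, 0.0], [23.5, 222.8, 0.0], [24.0, 201.5, 0.0], [24.5, 184.7, 0.0], [25.0, 204.8, 0.0], [25.5, 245.9, 0.0], [26.0, 250.3, 0.0], [26.5, 216.5, 0.0], [27.0, 176.9, 0.0], [27.5, 136.5, 5.8], [28.0, 101.9, 63.8], [28.5, 85.0, 111.1], [29.0, 86.7, 133.6], [29.5, 91.5, 132.7], [30.0, 105.0, 102.0], [30.5, 132.3, 44.3], [31.0, 158.6, 0.0], [31.5, 189.1, 0.0], [32.0, 216.6, 0.0], [32.5, 227.3, 0.0], [33.0, 205.6, 0.0], [33.5, 183.1, 0.0], [34.0, 187.4, 0.0], [34.5, 204.1, 0.0]]
-0.014 [[19.0, 254.7, 0.0], [19.5, 254.7, 0.0], [20.0, 255.0, 0.0], [20.5, 255.0, 0.0], [21.0, 255.0, 0.0], [21.5, 248.2, 0.0], [22.0, 228.3, 0.0], [22.5, 202.9, 0.0], [23.0, 193.0, 0.0], [23.5, 170.5, 0.0], [24.0, 110.7, 0.0], [24.5, 76.8, 0.0], [25.0, 141.8, 0.0], [25.5, 240.1, 0.0], [26.0, 239.6, 0.0], [26.5, 158.7, 0.0], [27.0, 82.0, 0.0], [27.5, 49.1, 1.2], [28.0, 24.7, 17.5], [28.5, 14.4, 0.0], [29.0, 17.0, 0.0], [29.5, 19.4, 0.0], [30.0, 31.1, 0.0], [30.5, 51.3, 0.0], [31.0, 74.1, 0.0], [31.5, 128.6, 0.0], [32.0, 188.8, 0.0], [32.5, 196.2, 0.0], [33.0, 130.8, 0.0], [33.5, 77.4, 0.0], [34.0, 93.1, 0.0], [34.5, 135.5, 0.0]]
0.004 [[19.0, 254.7, 0.0], [19.5, 254.7, 0.0], [20.0, 255.0, 0.0], [20.5, 255.0, 0.0], [21.0, 255.0, 0.0], [21.5, 250.8, 0.0], [22.0, 240.7, 0.0], [22.5, 214.1, 0.0], [23.0, 184.5, 0.0], [23.5, 148.1, 0.0], [24.0, 97.1, 0.0], [24.5, 82.7, 0.0], [25.0, 146.6, 0.0], [25.5, 229.0, 0.0], [26.0, 218.5, 0.0], [26.5, 144.0, 0.0], [27.0, 105.1, 0.0], [27.5, 115.8, 16.0], [28.0, 103.0, 34.6], [28.5, 63.0, 9.7], [29.0, 28.9, 0.0], [29.5, 17.6, 0.0], [30.0, 27.7, 0.0], [30.5, 38.8, 0.0], [31.0, 63.3, 0.0], [31.5, 143.3, 0.0], [32.0, 233.8, 0.0], [32.5, 238.8, 0.0], [33.0, 136.4, 0.0], [33.5, 69.3, 0.0], [34.0, 114.2, 0.0], [34.5, 181.5, 0.0]]
```

The red mark is at 29.1 mm and the parallax-corrected pointer at about 29.0 mm, so the pointer stands on the red mark. The crank is released and the arm is clear.

```bash
python3 -c "
from plant import manip
print(manip.finish_job())"
```

```text
the job is handed in; nothing more can be done
None
```

The orange-red knife is clamped in the press with the pointer within about 0.2 mm of the red mark, the crank is released and the job is handed in at about 26 s; I did not take a separate last picture of the knife after cranking.

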